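# Weigh two desiccant cartridges and seat the heavier in the drying block

### The job

One of the two identical-looking desiccant cartridges has soaked up moisture and is the heavier one: find out which by setting them upright on opposite pans of the balance, one each near the middle, gently, and letting go of both until the balance has clearly tipped and settled. Leave the lighter one standing on its pan; put the heavier one upright into the well of the drying block, press it down on the sprung plate at the bottom and keep about 10 N on it for a second (never over 25 N), then let go and leave it there. Do not bang the balance or disturb the dishes and the bottle.

Things in the scene. Friction and masses are not known exactly. Their poses are not given: they have to be found in the camera images.
- cartridge_a: desiccant cartridge: upright aluminium can 44 mm in diameter and 50 mm high with a 3 mm bevel round its foot; on top, centred, a grey square stub 24 x 24 mm and 30 mm high to grip it by (80 mm high in all). Weighs 180 to 350 g. Looks exactly like the other one; the two differ in weight by at least 50 g. Origin at the centre of the underside, z up, x and y square to the stub's faces
- cartridge_b: desiccant cartridge: upright aluminium can 44 mm in diameter and 50 mm high with a 3 mm bevel round its foot; on top, centred, a grey square stub 24 x 24 mm and 30 mm high to grip it by (80 mm high in all). Weighs 180 to 350 g. Looks exactly like the other one; the two differ in weight by at least 50 g. Origin at the centre of the underside, z up, x and y square to the stub's faces
- balance: equal-arm balance with two level pans, fixed to the table: grey base 100 x 150 x 34 mm on a foot 60 x 280 x 12 mm, the pans on stems 110 mm to either side of its centre along its y axis. Origin at the centre of the underside, z up; nothing between the pans stands higher than 57 mm
- pan_left_top (a point): centre of the upper face of the balance's left pan (its + y side), a level round steel plate 84 mm across with a low edge strip that is no obstacle. 72 mm above the table when empty, 62 with the pan fully down, 82 fully up; the other pan moves the opposite way. A rubber cushion yields 1 mm more per 3 N. Settles in about 1 s; the heavier load goes fully down
- pan_right_top (a point): centre of the upper face of the balance's right pan (its - y side), a level round steel plate 84 mm across with a low edge strip that is no obstacle. 72 mm above the table when empty, 62 with the pan fully down, 82 fully up; the other pan moves the opposite way. A rubber cushion yields 1 mm more per 3 N. Settles in about 1 s; the heavier load goes fully down
- block: drying block, fixed to the table: aluminium block 110 x 110 x 70 mm with one round well down its middle, and against its +x side a lower white control box (60 x 120 x 50 mm). Origin at the centre of the aluminium block's underside, z up
- well_rim (a point): centre of the well's mouth, on the block's upper face 70 mm above the table. The well is 48 mm in diameter, with a 2 mm bevel. Inside is a sprung steel plate; a screw sets its depth, anywhere from 18 to 38 mm below the rim, different each time and not measured. It yields about 1 mm per 5 N and is solid after 6 mm; a seated cartridge's stub stays well above the rim
- dish_near: shallow clear plastic dish with yellowish filling, 90 mm across, 15 mm high, loose, near the robot; leave alone. Origin at the centre of the underside
- dish_far: shallow clear plastic dish with dark red filling, 90 mm across, 15 mm high, loose, beyond the balance; leave alone. Origin at the centre of the underside
- reagent: closed amber bottle, 60 mm across, 115 mm high, loose, beyond the balance; leave alone. Origin at the centre of the underside
Things that resemble listed ones, but are neither listed nor needed, are in the scene too. There is more than one size of the block; the job needs the smaller.

How it is judged:
By the outcome, as a careful person would: the job done as asked, in the order asked, and still so for the second after the job is handed in, with the robot touching nothing.
It also fails if it takes over 67 s, if anything falls off the work surface, if the arm or the gripper's body presses on something with over 40 N, if the wrist force passes 120 N, or if a joint passes its speed limit or range.

### The arm

A 7-joint arm with a two-finger parallel gripper is mounted at the origin on the work surface. World frame = base frame: x ahead of the robot, y to its left, z up, the work surface at z = 0. Lengths are in mm, angles in rad, forces in N, time in s.
With the tool pointing down it reaches from about 425 to 950 mm from the base axis. Payload 16.7 kg.
Tool frame: the origin (TCP) lies between the finger pads; the fingertips stand 8 mm ahead of it and the grasp point (between the pads) lies 11 mm behind it (arm.tcp_to_tips is the z of the fingertips in the tool frame, in mm); z points along the fingers, y is the direction in which the jaws open and shut (so a half turn about z gives the same grasp; the last joint's range is limited). The gripper opens to 94 mm and grips with 3 to 60 N. Pads are 16 mm wide; open, the fingers measure 119 mm over their backs; the gripper's body (75 mm by 177 mm) begins 78 mm behind the grasp point.
Start: joints at [1.073, 0.426, 0.074, 1.606, -0.034, 1.111, -0.067], TCP at [230.028, -634.555, 186.867] pointing down, gripper open.
Joint ranges: [-2.85, 2.85], [-0.5, 2.14], [-1.23, 1.37], [0.21, 2.46], [-1.02, 4.16], [0.16, 2.05], [-2.73, 2.73]. Speed limits (rad/s): [1.89, 1.89, 2.39, 2.39, 3.01, 3.01, 3.01].

### API

Orientations are given as a unit quaternion [w, x, y, z].
In Python, from rig import arm, capture, spotter gives the robot as it stands.
- The arm moves only by the tool servo_tool, never from a script. Its argument "motion" is text: rows parted by semicolons, each of 6 numbers parted by spaces: the shift along the world's x, y, z in cm, then the turn, a rotation vector about the world's x, y, z in rad. In form: tx ty tz ax ay az; .... A call has exactly 10 rows; each row shifts and turns the commanded pose from where the row before left it; what a row does not reach is not made up. A row lasts 1/12 s, in which the tool goes at most 41.7 mm and 7.16 degrees, less where a joint would pass 70% of its speed; a pose out of reach is approached as far as the arm can. A call with a gripper value outside its range is refused whole. "gripper" is the finger opening in cm, from 0 to 9.4, set as the call begins (left out, the last holds). The fingers move at their own pace and stop on an object; the grip force is fixed at half the most. Time passes only in rows, so rows that do not move let the fingers close, or fill a call up. It gives the time, the measured TCP pose, the force and the opening at its end, in the units of the state.
- arm.read_state(): the state, without advancing time (a new reading comes with each control period).
- capture(name): name is "scene" or "top"; returns a dict with "image" (384x512x3 uint8, red, green, blue), "vfov" (degrees; the focal length in pixels is half the picture's height over the tangent of half this angle, whatever the lens; pixels are square), "cx", "cy" (the principal point, pixels), "cam_to_world" (4x4, takes a point from camera to world coordinates). Camera axes: x right, y down, z forward; pixel columns grow to the right and rows downward; lengths in mm; the calibration is good to about 2 mm. A picture is of the moment at which its call begins. There is no depth.
- arm.finish_job(): hands the job in, once; it reports no verdict.
Trained networks look in a picture, given as the dict that the camera call returned (one of the last four; its "shot" number tells which), for a name from the list of things; names that differ only in an ending like _2 or _b are one class to them, and where a whole thing is asked for, a point or a joint stands for the part that bears it (a point fixed in the world has none). Each returns a list of dicts, best first, with "confidence" (0 to 1); they miss things now and then, are a little off and sometimes report something else, mostly with a low value. They report only what shows in the picture. A call takes as long as a camera call. They do not tell look-alikes from the thing itself.
- spotter.find_in(target, picture): "location" ([x, y, z] in mm, in world coordinates, good to about 4 mm: the middle of the surface that is visible of it).
- spotter.mark_of(target, picture): "location" ([x, y, z] in mm, in world coordinates, good to about 4 mm: a listed point, or the origin of a listed thing).
The state is a dict: "time_s": time; "joint_pos": joint angles; "qd": joint speeds; "tau": joint torques, N m; "ee_pos": TCP position; "orientation": TCP orientation; "ft_force": force on the tool from outside, world axes, zero at the start; "torque": the same for the moment, N m; "gripper_width": opening from 0.0 (shut) to 1.0 (fully open).
Only numpy, scipy, OpenCV 4.12 (cv2) and the standard library are available. Lean on these libraries where they do the work, as an engineer would, in place of code of your own. Each camera call takes 0.05 s, during which the arm holds its last target.

## Working session

There is one attempt and no reset: what is moved stays moved. The work goes in short steps, Python scripts to look and compute and a tool call to move; the robot and the scene stay as the last step left them, time stands still between calls to the robot, and variables do not carry over. Pictures are saved under pics/ and viewed, and the job is handed in when it is done.

Besides the shell and the picture viewer there is one more tool, called as name(argument=value, ...) on one line, values as JSON. servo_tool: Moves the arm, as the interface text tells. Its arguments: {"type":"object","properties":{"motion":{"type":"string"},"gripper":{"type":"number"}},"required":["motion"]}

```bash
mkdir -p pics; ls
python3 - <<'E'
from rig import arm,capture,spotter
import cv2,numpy as np
print(arm.read_state())
for n in("scene","top"):
    p=capture(n);cv2.imwrite(f"pics/{n}0.png",p["image"][:,:,::-1])
    print(n,p["vfov"],p["cx"],p["cy"],np.round(p["cam_to_world"],3).tolist(),p["shot"])
    for t in["cartridge_a","balance","pan_left_top","pan_right_top","block","well_rim","dish_near","dish_far","reagent"]:
        for d in spotter.mark_of(t,p)[:4]: print(t,np.round(d["location"]),round(d["confidence"],2))
E
```

```text
pics
{'time_s': 0.0, 'joint_pos': array([ 1.0734802 ,  0.42675648,  0.073842  ,  1.60661147, -0.03412203,
        1.11078582, -0.0671045 ]), 'qd': array([-0.00015417, -0.00018176, -0.00084789,  0.00144227, -0.00094291,
        0.00038916, -0.00128045]), 'tau': array([-4.85917590e-04, -9.35788894e+01,  3.66642751e+00, -4.54178953e+01,
       -4.87794005e-02,  2.01254158e-02,  1.63448476e-04]), 'ee_pos': array([ 229.89308922, -634.14998226,  186.15705902]), 'orientation': array([-6.33607914e-04,  9.84919146e-01,  1.73014022e-01, -1.49355013e-04]), 'ft_force': array([0.83423273, 0.22053825, 0.53608782]), 'torque': array([ 0.02121443, -0.03835014, -0.03268551]), 'gripper_width': 1.0002834773732603}
scene 48.06882371463111 258.1836751248754 197.02603232648227 [[-0.854, 0.448, -0.263, 772.183], [0.52, 0.74, -0.426, 454.576], [0.004, -0.501, -0.866, 989.759], [0.0, 0.0, 0.0, 1.0]] 1
cartridge_a [ 432. -296.    2.] 0.78
cartridge_a [ 614. -305.   -1.] 0.74
cartridge_a [624.  54.  68.] 0.4
balance [606. -53.  -1.] 0.79
pan_left_top [624.  54.  67.] 0.62
pan_right_top [ 587. -162.   73.] 0.96

[... 191 characters left out ...]
far [798. -97.   2.] 0.91
reagent [752. 127.  -2.] 0.86
top 50.0474240216057 248.5508527956169 193.2928829860051 [[0.019, -0.994, 0.108, 384.433], [-1.0, -0.02, -0.008, -8.236], [0.01, -0.108, -0.994, 1042.154], [0.0, 0.0, 0.0, 1.0]] 2
cartridge_a [ 617. -306.    2.] 0.79
cartridge_a [ 424. -296.    2.] 0.62
balance [601. -53.   1.] 0.78
balance [ 424. -300.    3.] 0.55
pan_left_top [623.  54.  71.] 0.73
pan_right_top [ 581. -162.   71.] 0.77
pan_right_top [ 800. -101.    5.] 0.37
block [197. 244.   0.] 0.93
block [497. 332.   2.] 0.92
well_rim [200. 240. 103.] 0.9
well_rim [491. 329.  69.] 0.83
dish_near [ 418. -136.    1.] 0.63
dish_far [ 799. -101.    0.] 0.93
reagent [754. 122.  -5.] 0.7
```

View pics/scene0.png

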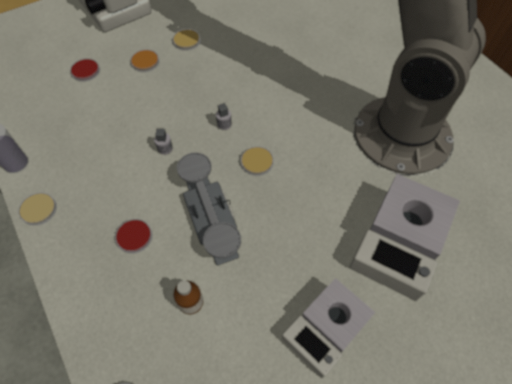

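View pics/top0.png

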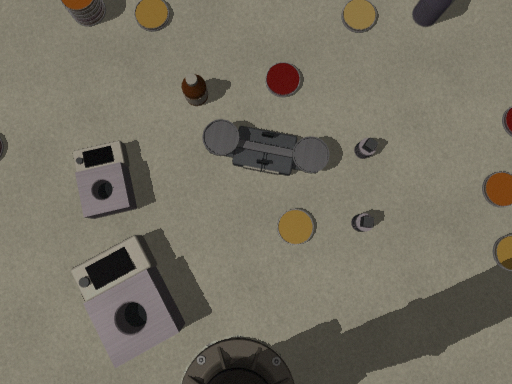

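```bash
cat > h.py <<'E'
import numpy as np,cv2
from rig import arm,capture,spotter
def proj(p,P):
    M=np.linalg.inv(p["cam_to_world"]);c=np.atleast_2d(P)@M[:3,:3].T+M[:3,3]
    f=p["image"].shape[0]/2/np.tan(np.radians(p["vfov"])/2)
    return np.c_[p["cx"]+f*c[:,0]/c[:,2],p["cy"]+f*c[:,1]/c[:,2]]
def unproj(p,uv,z):
    f=p["image"].shape[0]/2/np.tan(np.radians(p["vfov"])/2)
    d=np.array([(uv[0]-p["cx"])/f,(uv[1]-p["cy"])/f,1]);R=p["cam_to_world"];d=R[:3,:3]@d;o=R[:3,3]
    return o+d*(z-o[2])/d[2]
def crop(p,P,h=24,s=12):
    u=np.round(proj(p,P)[0]).astype(int)
    y0=max(u[1]-h,0);x0=max(u[0]-h,0)
    c=p["image"][y0:u[1]+h,x0:u[0]+h,::-1]
    return cv2.resize(c,None,fx=s,fy=s,interpolation=cv2.INTER_CUBIC),(x0,y0,s)
def draw(im,o,uv,col=(0,255,0),closed=True):
    q=((uv-[o[0],o[1]]+0.5)*o[2]).astype(int)
    cv2.polylines(im,[q.reshape(-1,1,2)],closed,col,1)
def circ(c,r,z,n=40):
    a=np.linspace(0,2*np.pi,n,endpoint=False);return np.c_[c[0]+r*np.cos(a),c[1]+r*np.sin(a),np.full(n,z)]
def sq(c,s,z,yaw):
    a=yaw+np.pi/4+np.arange(4)*np.pi/2;r=s/2*2**.5;return np.c_[c[0]+r*np.cos(a),c[1]+r*np.sin(a),np.full(4,z)]
E
python3 - <<'E'
from h import *
S=capture("scene");T=capture("top")
np.save("S.npy",S,allow_pickle=True);np.save("T.npy",T,allow_pickle=True)
rows=[]
for p in(S,T):
    r=[]
    for c in((428,-296),(616,-305)):
        im,o=crop(p,[c[0],c[1],50],16,12); r.append(cv2.resize(im,(384,288*384//288)))
    rows.append(np.hstack(r))
cv2.imwrite("pics/c1.png",cv2.resize(np.vstack(rows),(600,600)))
rows=[np.hstack([cv2.resize(crop(p,P,44,4)[0],(352,352)) for P in([491,330,70],)]) for p in(S,T)]
cv2.imwrite("pics/b1.png",np.hstack(rows))
E
```

```text
(no output)
```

View pics/c1.png

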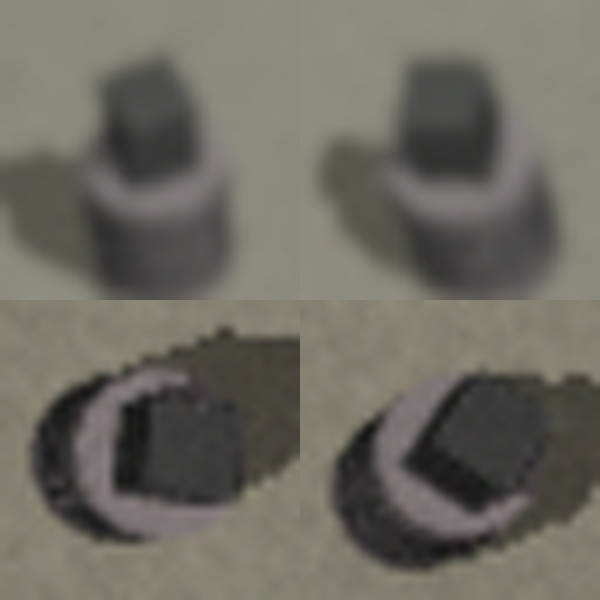

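View pics/b1.png

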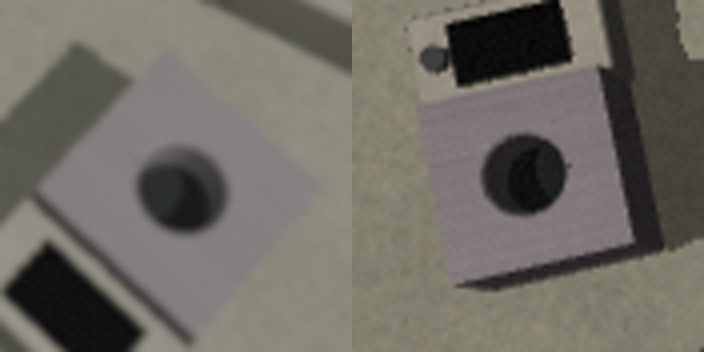

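```bash
cat > fit.py <<'E'
from h import *
from scipy.optimize import minimize
def interp(p,n=8): pass
def samp(G,uv): return cv2.remap(G,uv[:,0].astype(np.float32).reshape(-1,1),uv[:,1].astype(np.float32).reshape(-1,1),cv2.INTER_LINEAR).ravel()
def seg(A,B,n=10):
    t=np.linspace(0.1,.9,n)[:,None];return A+(B-A)*t
def model(p,x,y,yaw,z0=0):
    cam=p["cam_to_world"][:3,3];a=np.arctan2(cam[1]-y,cam[0]-x)
    t=circ((x,y),22,z0+50,60);ang=np.linspace(0,2*np.pi,60,endpoint=False);front=np.cos(ang-a)>-.1
    E=[t[front]]
    b=circ((x,y),20,z0,60);
    Q=sq((x,y),24,z0+80,yaw);q=sq((x,y),24,z0+50,yaw)
    for i in range(4):
        E.append(seg(Q[i],Q[(i+1)%4]))
        nrm=(Q[i]+Q[(i+1)%4])/2-[x,y,z0+80]
        if nrm[:2]@[np.cos(a),np.sin(a)]>2: E.append(seg(q[i],q[(i+1)%4]))
    return np.vstack(E),[t,Q,q,b]
def fit(p,x,y,z0=0):
    g=p["image"].astype(np.float32)
    G=sum(np.hypot(cv2.Sobel(g[:,:,k],-1,1,0),cv2.Sobel(g[:,:,k],-1,0,1)) for k in range(3))
    G=cv2.GaussianBlur(np.sqrt(G),(0,0),.7)
    best=None
    for yaw in np.radians(np.arange(0,90,10)):
        f=lambda v:-samp(G,proj(p,model(p,v[0],v[1],v[2]/20,z0)[0])).mean()
        r=minimize(f,[x,y,yaw*20],method="Nelder-Mead",options=dict(initial_simplex=[[x-6,y-6,yaw*20],[x+8,y-3,yaw*20],[x-3,y+8,yaw*20],[x+2,y+2,yaw*20+4]]))
        if best is None or r.fun<best.fun: best=r
    v=best.x;return v[0],v[1],v[2]/20,-best.fun
E
python3 - <<'E'
from fit import *
rows=[]
for n in"ST":
    p=np.load(n+".npy",allow_pickle=True).item();r=[]
    for c in((428,-296),(616,-305)):
        x,y,w,s=fit(p,*c);print(n,round(x,1),round(y,1),round(np.degrees(w)%90,1),s)
        im,o=crop(p,[c[0],c[1],50],20,10)
        for k,q in enumerate(model(p,x,y,w)[1]): draw(im,o,proj(p,q),[(0,255,0),(0,0,255),(255,0,0),(0,255,255)][k])
        r.append(cv2.resize(im,(400,300*4//4)) if 0 else cv2.resize(im,(300,300)))
    rows.append(np.hstack(r))
cv2.imwrite("pics/c2.png",np.vstack(rows))
E
```

```text
S 430.8 -293.5 75.5 17.39234161376953
S 615.9 -302.9 67.5 17.48232650756836
T 427.7 -288.7 85.4 21.51441764831543
T 606.9 -297.6 78.8 20.355592727661133
```

View pics/c2.png

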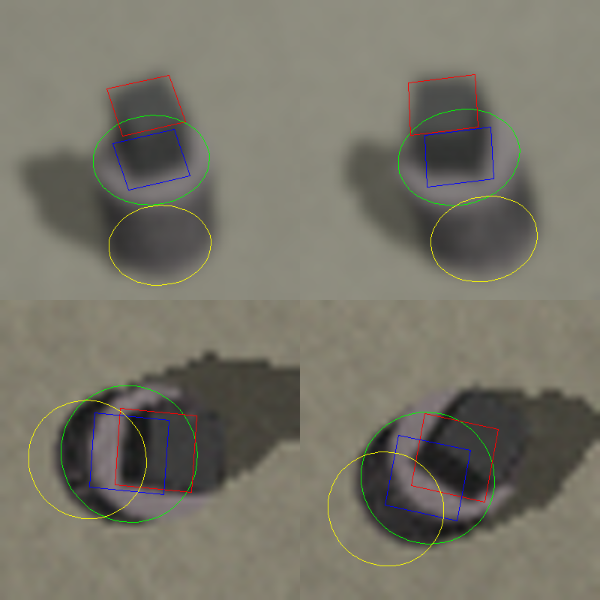

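```bash
cat > fit2.py <<'E'
from h import *
from scipy.optimize import minimize
def polys(p,x,y,yaw,z0=0):
    b=np.vstack([circ((x,y),19,z0),circ((x,y),22,z0+3),circ((x,y),22,z0+50)]);t=circ((x,y),22,z0+50)
    Q=sq((x,y),24,z0+80,yaw);q=sq((x,y),24,z0+50,yaw)
    H=lambda P:cv2.convexHull(proj(p,P).astype(np.float32)).reshape(-1,2)
    return [H(b),H(t),H(np.vstack([Q,q])),H(Q)]
def fit(p,x,y,z0=0,ks=5,yaws=range(0,90,15),h=24):
    u=np.round(proj(p,[x,y,z0+40])[0]).astype(int);x0,y0=u-h
    I=p["image"][y0:y0+2*h,x0:x0+2*h].astype(np.float32);I=cv2.resize(I,None,fx=ks,fy=ks,interpolation=cv2.INTER_LINEAR)
    L=I.reshape(-1,3)
    def cost(v):
        m=np.zeros(I.shape[:2],np.uint8)
        for k,P in enumerate(polys(p,v[0],v[1],v[2]/20,z0)):
            cv2.fillPoly(m,[np.round((P-[x0,y0]+.5)*ks*16-8).astype(np.int32)],k+1,cv2.LINE_8,4)
        m=m.ravel();c=0
        for k in range(5):
            s=L[m==k]
            if len(s)==0: return 1e9
            d=np.abs(s-np.median(s,0)).sum(1);c+=np.minimum(d,60).sum()
        return c/len(L)
    best=None
    for yaw in np.radians(list(yaws)):
        r=minimize(cost,[x,y,yaw*20],method="Nelder-Mead",options=dict(initial_simplex=[[x-6,y-6,yaw*20],[x+8,y-3,yaw*20],[x-3,y+8,yaw*20],[x+2,y+2,yaw*20+4]],maxiter=150))
        if best is None or r.fun<best.fun: best=r
    v=best.x;return v[0],v[1],v[2]/20,best.fun
def show(p,c,v,z0=0):
    im,o=crop(p,[c[0],c[1],z0+50],20,10)
    for k,q in enumerate(polys(p,v[0],v[1],v[2],z0)): draw(im,o,q,[(0,255,255),(0,255,0),(255,0,0),(0,0,255)][k])
    return cv2.resize(im,(300,300))
E
cat > r.py <<'E'
from fit2 import *
rows=[]
for n in"ST":
    p=np.load(n+".npy",allow_pickle=True).item();r=[]
    for c in((428,-296),(616,-305)):
        v=fit(p,*c);print(n,round(v[0],1),round(v[1],1),round(np.degrees(v[2])%90,1),v[3])
        r.append(show(p,c,v))
    rows.append(np.hstack(r))
cv2.imwrite("pics/c3.png",np.vstack(rows))
E
python3 r.py
```

```text
S 431.6 -295.8 71.2 11.506284713745117
S 616.7 -304.0 63.8 14.329448699951172
T 439.2 -321.4 10.9 12.838966369628906
T 615.3 -308.9 57.8 14.140157699584961
```

View pics/c3.png

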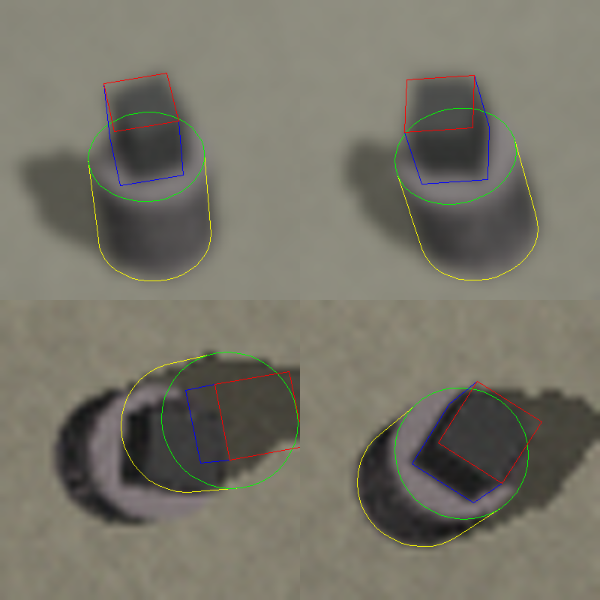

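```bash
sed -i 's/x-6,y-6,yaw\*20\],\[x+8,y-3,yaw\*20\],\[x-3,y+8,yaw\*20\],\[x+2,y+2,yaw\*20+4/x-3,y-3,yaw*20],[x+3,y-2,yaw*20],[x-2,y+3,yaw*20],[x+1,y+1,yaw*20+3/' fit2.py; sed -i 's/(428,-296)/(430,-296)/;s/c3.png/c4.png/' r.py
python3 r.py
```

```text
S 430.9 -295.9 72.3 11.507397651672363
S 616.7 -304.4 65.5 14.330578804016113
T 428.7 -299.1 78.8 13.858440399169922
T 615.6 -308.8 62.2 14.158573150634766
```

View pics/c4.png

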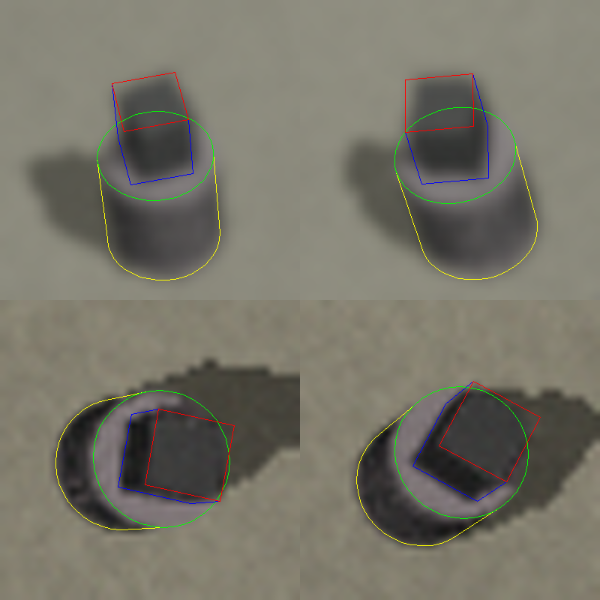

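Cartridges are at top (365,222) and (369,147), and at scene (222,117) and (163,141). There are two blocks: top (102,188) is the 70 mm one, and top (130,318) is bigger, with its rim at 100 mm. The crop confirms the small one at (491,330). I'll go above cartridge A at about (430,-297), stub yaw about 77°.

servo_tool(motion="2 3.37 0 0 0 -0.0576;2 3.37 0 0 0 -0.0576;2 3.37 0 0 0 -0.0576;2 3.37 0 0 0 -0.0576;2 3.37 0 0 0 -0.0576;2 3.37 0 0 0 -0.0576;2 3.37 0 0 0 -0.0576;2 3.37 0 0 0 -0.0576;2 3.37 0 0 0 -0.0576;2 3.37 0 0 0 -0.0576", gripper=7)

```text
time_s: 1.93
ee_pos: [430.7, -295.8, 187.2]
orientation: [0.0, 0.993, -0.115, 0.0]
ft_force: [2.4, 0.1, -0.1]
gripper_width: 0.747
```

servo_tool(motion="0 -0.1 -2 0 0 0;0 0 -2 0 0 0;0 0 -2 0 0 0;0 0 -2 0 0 0;0 0 -1.5 0 0 0;0 0 -1 0 0 0;0 0 -0.8 0 0 0;0 0 -0.6 0 0 0;0 0 -0.4 0 0 0;0 0 -0.2 0 0 0")

```text
time_s: 2.77
ee_pos: [430.2, -298.7, 61.8]
orientation: [0.0, 0.993, -0.114, 0.0]
ft_force: [-0.3, -0.4, -0.3]
gripper_width: 0.747
```

Run:
```python
from h import *
S=capture("scene");T=capture("top")
cv2.imwrite("pics/g1.png",np.hstack([cv2.resize(crop(p,[430,-297,60],35,5)[0],(350,350)) for p in (S,T)]))
s=arm.read_state();print(s["ee_pos"],s["ft_force"],s["time_s"])
```

```text
[ 430.17315504 -298.65803538   62.02966064] [0.75776613 0.15395495 0.42158563] 2.8667
```

View pics/g1.png

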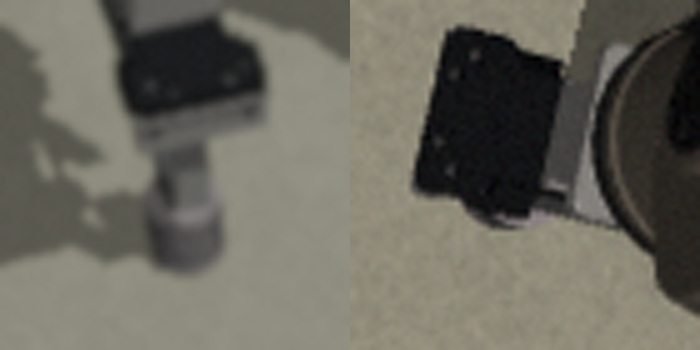

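The gripper straddles the stub (left crop (185,170)), so I'll close it.

servo_tool(motion="0 0 0 0 0 0;0 0 0 0 0 0;0 0 0 0 0 0;0 0 0 0 0 0;0 0 0 0 0 0;0 0 0 0 0 0;0 0 0 0 0 0;0 0 0 0 0 0;0 0 0 0 0 0;0 0 0 0 0 0", gripper=1.5)

```text
time_s: 3.7
ee_pos: [430.0, -298.5, 61.9]
orientation: [-0.0, 0.993, -0.114, 0.0]
ft_force: [0.3, -1.0, -0.2]
gripper_width: 0.162
```

Run:
```python
from h import *
S=capture("scene");T=capture("top")
cv2.imwrite("pics/g2.png",np.hstack([cv2.resize(crop(p,[430,-297,60],25,8)[0],(400,400)) for p in (S,T)]))
s=arm.read_state();print(s["ee_pos"],s["ft_force"],s["time_s"],s["gripper_width"])
np.save("S2.npy",S,allow_pickle=True)
```

```text
[ 430.01674125 -298.54220378   61.83723426] [ 0.15066106 -0.4801305  -0.02083924] 3.8 0.16040551004899492
```

View pics/g2.png

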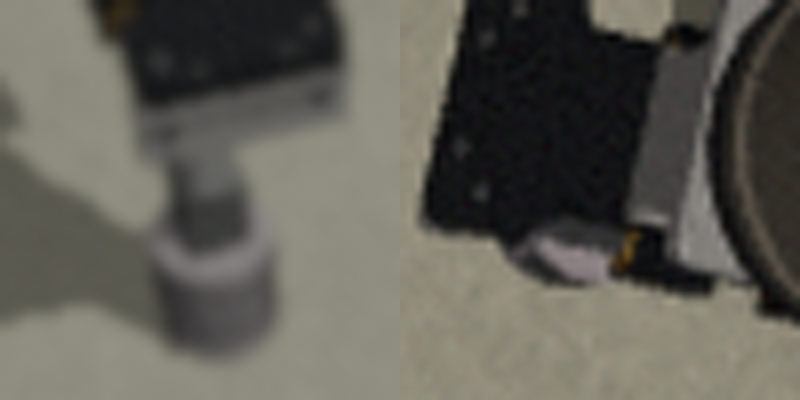

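Run:
```python
from h import *
S=capture("scene");T=capture("top")
out=[]
yd=np.array([np.cos(np.radians(77)),np.sin(np.radians(77)),0])
for p in(S,T):
    im,o=crop(p,[430,-298,90],50,8)
    c=np.array([430,-298.5,0])
    for s in(-1,1):
        q=c+s*yd*8
        draw(im,o,proj(p,[q+[0,0,54],q+[0,0,150]]),(0,0,255))
    draw(im,o,proj(p,sq((430,-297.5),24,80,np.radians(77))),(0,255,0))
    draw(im,o,proj(p,circ((430,-297.5),22,50)),(0,255,0))
    out.append(cv2.resize(im,(400,400)))
cv2.imwrite("pics/g3.png",cv2.resize(np.hstack(out),(800,400)))
print(arm.read_state()["orientation"])
```

```text
[-3.23345605e-05  9.93495511e-01 -1.13871281e-01  1.31847044e-05]
```

View pics/g3.png

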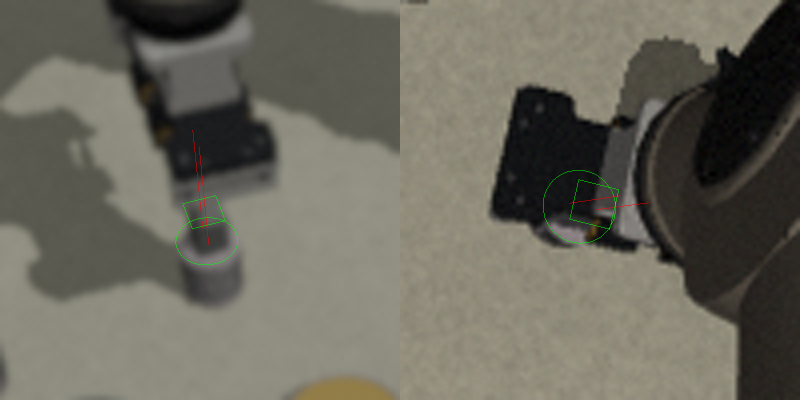

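Run:
```python
from h import *
S=capture("scene");T=capture("top")
np.save("S3.npy",S,allow_pickle=True);np.save("T3.npy",T,allow_pickle=True)
out=[]
for p in(S,T):
    im,o=crop(p,[430,-298,70],20,20)
    out.append(cv2.resize(cv2.convertScaleAbs(im,alpha=1.6,beta=10),(400,400)))
S0=np.load("S.npy",allow_pickle=True).item();T0=np.load("T.npy",allow_pickle=True).item()
o2=[cv2.resize(cv2.convertScaleAbs(crop(p,[430,-298,70],20,20)[0],alpha=1.6,beta=10),(400,400)) for p in(S0,T0)]
cv2.imwrite("pics/g4.png",cv2.resize(np.vstack([np.hstack(out),np.hstack(o2)]),(600,600)))
```

```text
(no output)
```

View pics/g4.png

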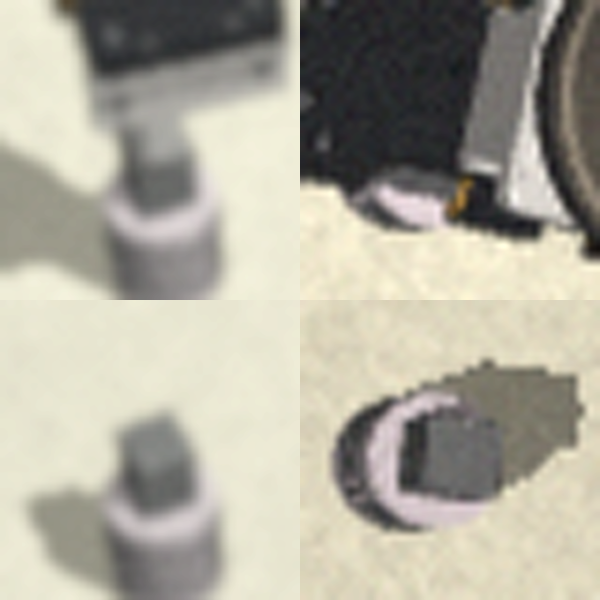

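Run:
```python
from h import *
print(arm.tcp_to_tips,[a for a in dir(arm) if a[0]!='_'])
S=np.load("S3.npy",allow_pickle=True).item();T=np.load("T3.npy",allow_pickle=True).item()
out=[]
a=np.radians(77)
yd=np.array([np.cos(a),np.sin(a),0]);xd=np.array([yd[1],-yd[0],0])
c=np.array([430,-298.5,0])
def box(cx,hx,hy,z): 
    return np.array([cx+sx*hx*xd+sy*hy*yd+[0,0,z] for sx,sy in((1,1),(1,-1),(-1,-1),(-1,1))])
for p in(S,T):
    im,o=crop(p,[430,-298,110],45,9)
    im=cv2.convertScaleAbs(im,alpha=1.6,beta=10)
    draw(im,o,proj(p,box(c,37.5,88.5,151)),(0,0,255))
    for s in(-1,1):
        for z in (54,151): draw(im,o,proj(p,box(c+s*yd*14,8,6.5,z)),(255,0,0) if s>0 else (255,0,255))
    draw(im,o,proj(p,circ((430,-297.5),22,50)),(0,255,0))
    out.append(cv2.resize(im,(400,400)))
cv2.imwrite("pics/g5.png",cv2.resize(np.hstack(out),(800,400)))
```

```text
8.0 ['PlanningError', 'finish_job', 'read_state', 'tcp_to_tips']
```

View pics/g5.png

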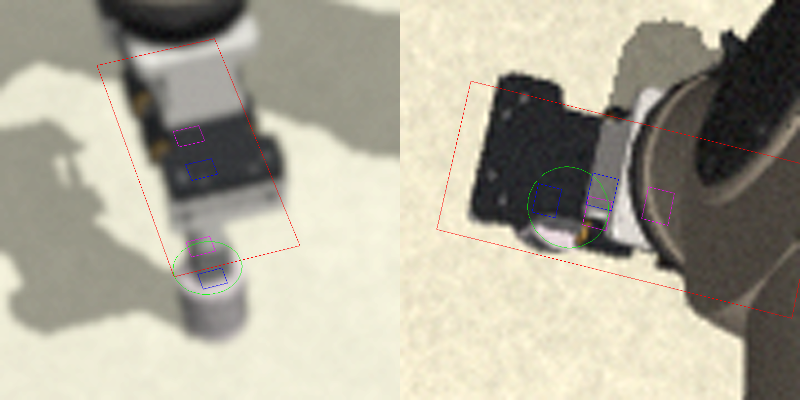

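Run:
```python
from h import *
T=np.load("T3.npy",allow_pickle=True).item();S=np.load("S3.npy",allow_pickle=True).item()
o=crop(T,[430,-298,110],45,9)[1];print(o)
uv=np.array([o[0]+(581-400)/4.44,o[1]+232/4.44]);print(uv)
for z in(54,70,90,110,130): print(z,unproj(T,uv,z).round())
# body left edge corner (473,217)
uv=np.array([o[0]+(472-400)/4.44,o[1]+217/4.44])
for z in(120,151,180): print('body',z,unproj(T,uv,z).round())
cv2.imwrite("pics/t3.png",cv2.resize(T["image"][130:330,300:512,::-1],None,fx=3.5,fy=2.8*1.25//1,interpolation=cv2.INTER_CUBIC)[:600])
im=S["image"][:180,130:330,::-1];cv2.imwrite("pics/s3.png",cv2.resize(cv2.convertScaleAbs(im,alpha=1.6,beta=10),(660,594),interpolation=cv2.INTER_CUBIC))
```

```text
(np.int64(327), np.int64(175), 9)
[367.76576577 227.25225225]
54 [ 415. -304.   54.]
70 [ 415. -300.   70.]
90 [ 414. -294.   90.]
110 [ 414. -288.  110.]
130 [ 413. -282.  130.]
body 120 [ 420. -230.  120.]
body 151 [ 419. -222.  151.]
body 180 [ 417. -215.  180.]
```

View pics/t3.png

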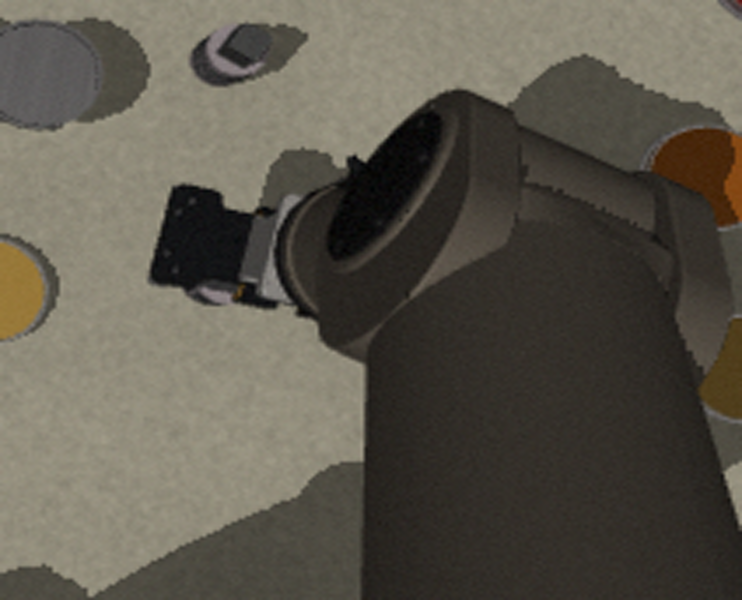

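View pics/s3.png

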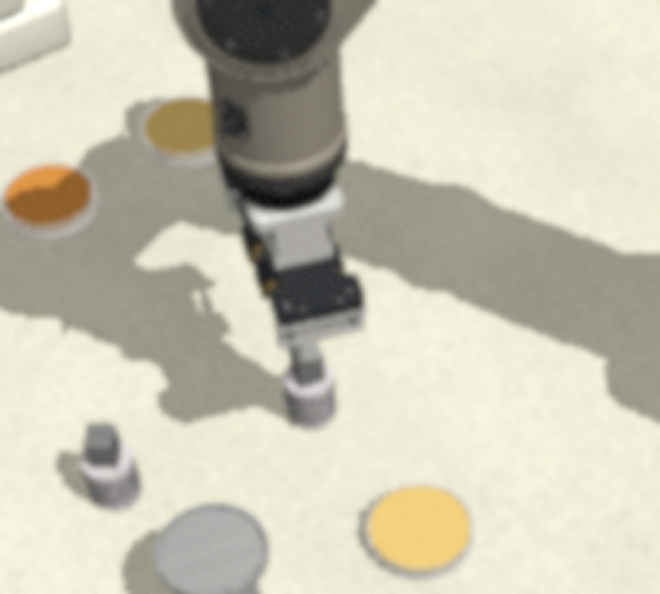

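servo_tool(motion="0 0 0 0 0 0;0 0 0 0 0 0;0 0 0 0 0 0;0 0 0 0 0 0;0 0 0 0 0 0;0 0 0 0 0 0;0 0 0 0 0 0;0 0 0 0 0 0;0 0 0 0 0 0;0 0 0 0 0 0", gripper=0.5)

```text
time_s: 4.83
ee_pos: [430.0, -298.5, 61.9]
orientation: [-0.0, 0.993, -0.114, 0.0]
ft_force: [-0.5, 0.2, -0.7]
gripper_width: 0.055
```

Run:
```python
from h import *
S=capture("scene");T=capture("top")
np.save("S4.npy",S,allow_pickle=True);np.save("T4.npy",T,allow_pickle=True)
S3=np.load("S3.npy",allow_pickle=True).item();T3=np.load("T3.npy",allow_pickle=True).item()
rows=[]
for a,b in((S3,S),(T3,T)):
    d=cv2.absdiff(a["image"],b["image"])
    a4={**b,"image":cv2.convertScaleAbs(d,alpha=4)}
    rows.append(np.hstack([cv2.resize(cv2.convertScaleAbs(crop(q,[430,-298,100],32,10)[0],alpha=1.5),(300,300),interpolation=cv2.INTER_AREA) if 0 else cv2.resize(crop(q,[430,-298,100],32,10)[0],(260,260)) for q in(a,b,a4)]))
cv2.imwrite("pics/g6.png",np.vstack(rows))
```

```text
(no output)
```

View pics/g6.png

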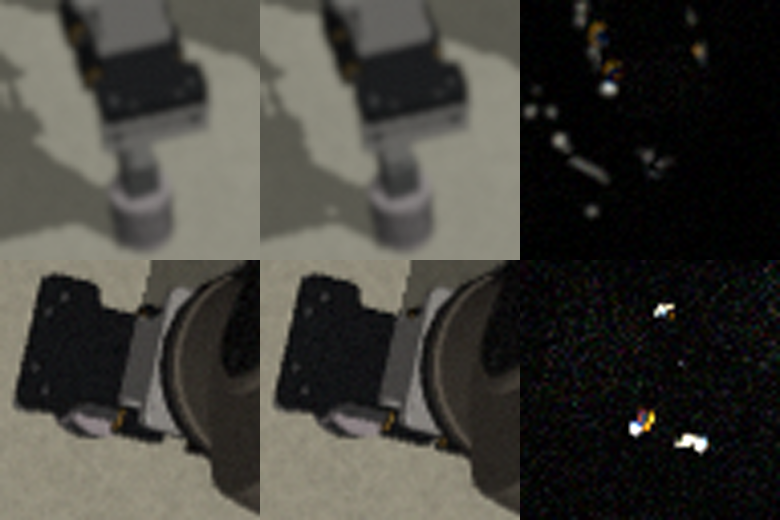

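```bash
cat >> h.py <<'E'
def ray(p,uv):
    f=p["image"].shape[0]/2/np.tan(np.radians(p["vfov"])/2);R=p["cam_to_world"]
    d=R[:3,:3]@np.array([(uv[0]-p["cx"])/f,(uv[1]-p["cy"])/f,1]);return R[:3,3],d/np.linalg.norm(d)
def tri(p,u,q,v):
    o1,d1=ray(p,u);o2,d2=ray(q,v)
    t=np.linalg.lstsq(np.c_[d1,-d2],o2-o1,rcond=None)[0];a=o1+t[0]*d1;b=o2+t[1]*d2
    return (a+b)/2,np.linalg.norm(a-b)
E
python3 - <<'E'
from h import *
T=np.load("T3.npy",allow_pickle=True).item();S=np.load("S3.npy",allow_pickle=True).item()
ot=crop(T,[430,-298,110],45,9)[1];os_=crop(S,[430,-298,110],45,9)[1]
g=lambda o,x,y:(o[0]+x/4.44-.5,o[1]+y/4.44-.5)
print(os_)
for (a,b) in (((275,140),(72,217)),((170,190),(100,77)),((160,160),(100,77)),((155,165),(100,77))):
    print(tri(S,g(os_,*a),T,g(ot,*b)))
im=cv2.convertScaleAbs(S["image"][60:150,170:270,::-1],alpha=1.6,beta=10);cv2.imwrite("pics/s3b.png",cv2.resize(im,(660,594),interpolation=cv2.INTER_CUBIC))
im=cv2.convertScaleAbs(T["image"][170:250,330:430,::-1],alpha=2.2,beta=10);cv2.imwrite("pics/t3b.png",cv2.resize(im,(700,560),interpolation=cv2.INTER_CUBIC))
E
```

```text
(np.int64(176), np.int64(53), 9)
(array([ 420.19934095, -203.88543559,  236.38896693]), np.float64(10.09650131023716))
(array([ 481.78048944, -218.65277076,  219.68922939]), np.float64(2.8448947763404164))
(array([ 482.40423454, -215.28512054,  243.95300235]), np.float64(11.500346311774848))
(array([ 483.78439671, -217.17061737,  239.02265105]), np.float64(13.481825139282899))
```

View pics/s3b.png

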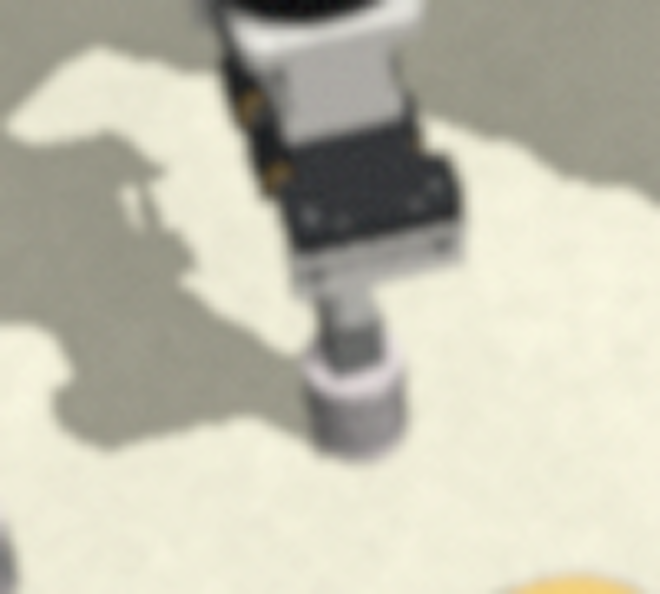

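View pics/t3b.png

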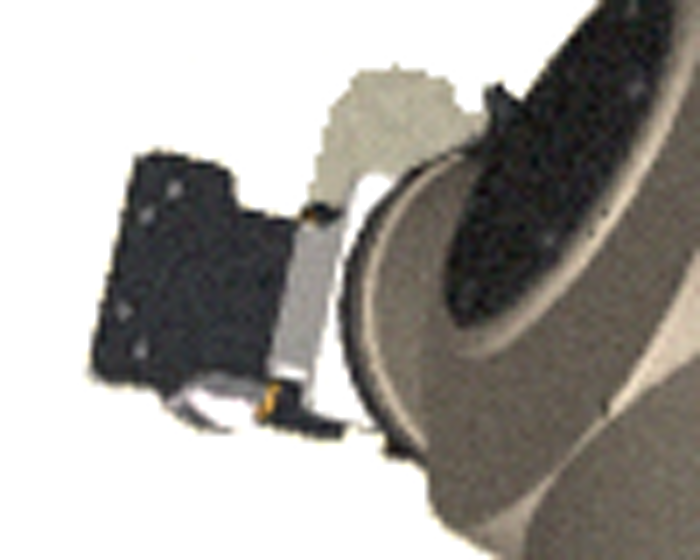

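Run:
```python
from h import *
T=np.load("T3.npy",allow_pickle=True).item();S=np.load("S3.npy",allow_pickle=True).item()
s=lambda x,y:(170+x/6.6-.5,60+y/6.6-.5); t=lambda x,y:(330+x/7-.5,170+y/7-.5)
for n,a,b in(("pin+x",(275,178),(318,212)),("pin-x",(415,145),(266,400)),("corner+x",(293,250),(137,155)),("corner-x",(462,230),(95,372)),("corner-x",(460,170),(95,372)),("scr1",(310,215),(175,190)),("scr4",(432,186),(140,350))):
    print(n,*tri(S,s(*a),T,t(*b)))
for z in(80,104,120): print(z,((proj(S,[[430,-298.5,z]])+.5-[170,60])*6.6).round(),((proj(T,[[430,-298.5,z]])+.5-[330,170])*7).round())
```

```text
pin+x [ 465.85998242 -276.52504969  191.82233418] 6.462054560297225
pin-x [ 411.13750929 -261.24287609  193.04025873] 2.8319972867193957
corner+x [ 482.41114635 -220.16305898  211.86862162] 1.083169053712198
corner-x [ 418.81016729 -210.34561671  196.82058464] 1.3519882229198221
corner-x [ 419.32977538 -203.33250943  233.28923208] 3.880732472595791
scr1 [ 471.14818843 -229.37547415  215.8930308 ] 1.0162568195591974
scr4 [ 425.05371146 -219.40159335  214.84190083] 0.27536752270269543
80 [[342. 302.]] [[273. 358.]]
104 [[338. 263.]] [[295. 355.]]
120 [[335. 235.]] [[310. 353.]]
```

servo_tool(motion="0 0 0 0 0 0;0 0 0 0 0 0;0 0 0 0 0 0;0 0 0 0 0 0;0 0 0 0 0 0;0 0 0 0 0 0;0 0 0 0 0 0;0 0 -0.5 0 0 0;0 0 -0.5 0 0 0;0 0 0 0 0 0", gripper=7)

```text
time_s: 5.77
ee_pos: [429.4, -298.2, 50.7]
orientation: [-0.0, 0.993, -0.114, -0.001]
ft_force: [-1.2, 0.2, -0.3]
gripper_width: 0.715
```

Run:
```python
from h import *
S=capture("scene");T=capture("top");np.save("S5.npy",S,allow_pickle=True);np.save("T5.npy",T,allow_pickle=True)
im=cv2.convertScaleAbs(S["image"][60:150,170:270,::-1],alpha=1.6,beta=10)
i2=cv2.convertScaleAbs(T["image"][165:255,330:430,::-1],alpha=2.2,beta=10)
cv2.imwrite("pics/s5.png",cv2.resize(np.hstack([im,i2]),(800,360),interpolation=cv2.INTER_CUBIC))
print(arm.read_state())
```

```text
{'time_s': 5.8667, 'joint_pos': array([ 0.51241788,  0.35346844, -0.03407948,  2.06027619,  0.01759915,
        0.7290095 , -1.33174349]), 'qd': array([-0.00047923, -0.00719074,  0.00078685, -0.00636561,  0.00027619,
        0.00351059, -0.00105159]), 'tau': array([-1.67416886e-02, -7.40641594e+01,  1.24145966e+00, -3.35025322e+01,
       -3.38025457e-03, -1.65547882e-01, -5.49724893e-03]), 'ee_pos': array([ 429.73404114, -298.39022136,   51.40927826]), 'orientation': array([-1.93928091e-04,  9.93494493e-01, -1.13879283e-01, -4.05383514e-04]), 'ft_force': array([0.51662063, 0.69416907, 0.58467356]), 'torque': array([ 0.10362327, -0.00592426, -0.00287021]), 'gripper_width': 0.7395038264596954}
```

View pics/s5.png

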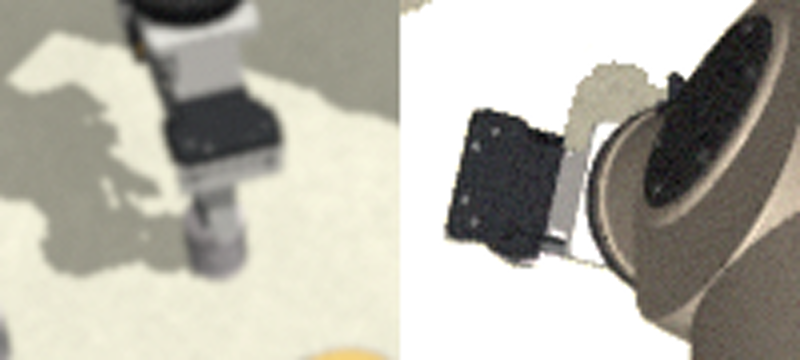

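Run:
```python
from h import *
S=np.load("S5.npy",allow_pickle=True).item()
a=np.radians(77)
yd=np.array([np.cos(a),np.sin(a),0]);xd=np.array([yd[1],-yd[0],0]);c=np.array([429.7,-298.4,0])
im=cv2.convertScaleAbs(S["image"][85:135,200:250,::-1],alpha=1.6,beta=10);im=cv2.resize(im,(600,600),interpolation=cv2.INTER_CUBIC)
i0=im.copy()
o=(200,85,12)
for s,col in((1,(0,0,255)),(-1,(255,0,0))):
    for z in(43,70,90): draw(im,o,proj(S,[c+s*yd*35+k*8*xd+[0,0,z] for k in(-1,1)]),col)
draw(im,o,proj(S,sq((430,-297.5),24,80,a)),(0,255,0));draw(im,o,proj(S,circ((430,-297.5),22,50)),(0,255,0))
cv2.imwrite("pics/s5b.png",cv2.resize(np.hstack([i0,im]),(800,400)))
```

```text
(no output)
```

View pics/s5b.png

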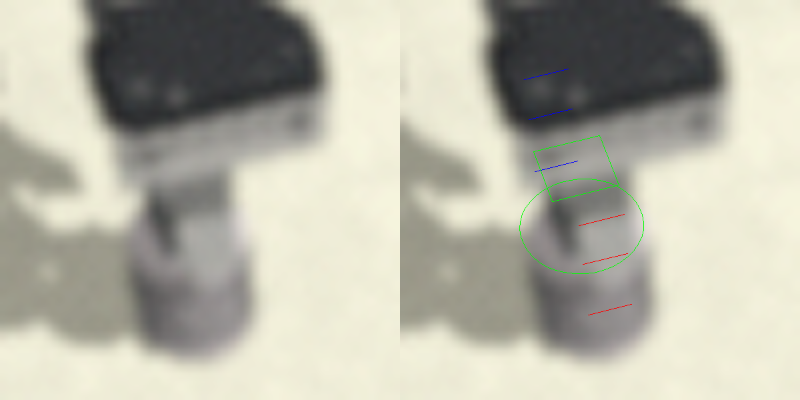

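servo_tool(motion="0 0 -0.3 0 0 0;0 0 -0.2 0 0 0;0 0 0 0 0 0;0 0 0 0 0 0;0 0 0 0 0 0;0 0 0 0 0 0;0 0 0 0 0 0;0 0 0 0 0 0;0 0 0 0 0 0;0 0 0 0 0 0", gripper=4)

```text
time_s: 6.7
ee_pos: [430.1, -298.5, 46.9]
orientation: [-0.0, 0.993, -0.114, 0.0]
ft_force: [0.6, 0.0, -0.4]
gripper_width: 0.426
```

Run:
```python
from h import *
S=capture("scene");np.save("S6.npy",S,allow_pickle=True)
s=arm.read_state();print(s["ee_pos"],s["ft_force"],s["gripper_width"])
a=np.radians(77)
yd=np.array([np.cos(a),np.sin(a),0]);xd=np.array([yd[1],-yd[0],0]);c=np.array([429.7,-298.4,0])
im=cv2.convertScaleAbs(S["image"][85:135,200:250,::-1],alpha=1.6,beta=10);im=cv2.resize(im,(600,600),interpolation=cv2.INTER_CUBIC)
i0=im.copy()
o=(200,85,12)
for s,col in((1,(0,0,255)),):
    for z in(40,50,60,70,80): draw(im,o,proj(S,[c+s*yd*20+k*8*xd+[0,0,z] for k in(-1,1)]),col)
draw(im,o,proj(S,sq((430,-297.5),24,80,a)),(0,255,0));draw(im,o,proj(S,circ((430,-297.5),22,50)),(0,255,0))
cv2.imwrite("pics/s6b.png",cv2.resize(np.hstack([i0,im]),(800,400)))
```

```text
[ 430.07709571 -298.58778784   46.90280131] [0.67632955 0.64456545 0.12864076] 0.4246492683928236
```

View pics/s6b.png

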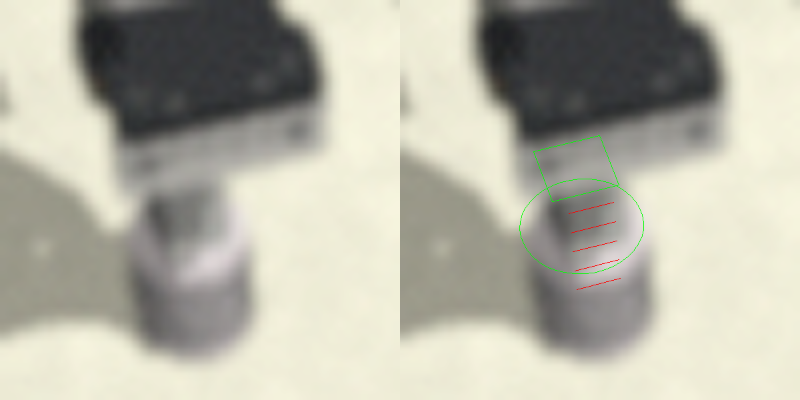

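servo_tool(motion="0 0 -0.2 0 0 0;0 0 -0.2 0 0 0;0 0 -0.2 0 0 0;0 0 -0.2 0 0 0;0 0 -0.2 0 0 0;0 0 0 0 0 0;0 0 0 0 0 0;0 0 0 0 0 0;0 0 0 0 0 0;0 0 0 0 0 0")

```text
time_s: 7.58
ee_pos: [430.1, -298.6, 37.0]
orientation: [0.0, 0.993, -0.114, 0.0]
ft_force: [-0.1, 0.1, 0.0]
gripper_width: 0.425
```

servo_tool(motion="0 0 0 0 0 0;0 0 0 0 0 0;0 0 0 0 0 0;0 0 0 0 0 0;0 0 0 0 0 0;0 0 0 0 0 0;0 0 0 0 0 0;0 0 0 0 0 0;0 0 0 0 0 0;0 0 0 0 0 0", gripper=1.5)

```text
time_s: 8.42
ee_pos: [430.0, -298.6, 36.9]
orientation: [-0.0, 0.993, -0.114, 0.0]
ft_force: [0.4, 0.7, 1.6]
gripper_width: 0.262
```

Run:
```python
from h import *
S=capture("scene");T=capture("top");np.save("S7.npy",S,allow_pickle=True)
s=arm.read_state();print(s["ee_pos"],s["ft_force"],s["gripper_width"])
im=cv2.convertScaleAbs(S["image"][85:135,200:250,::-1],alpha=1.6,beta=10);im=cv2.resize(im,(400,400),interpolation=cv2.INTER_CUBIC)
i2=cv2.resize(cv2.convertScaleAbs(T["image"][175:245,330:400,::-1],alpha=2,beta=10),(400,400),interpolation=cv2.INTER_CUBIC)
cv2.imwrite("pics/s7b.png",np.hstack([im,i2]))
```

```text
[ 430.03427508 -298.58625942   36.88673771] [0.39325357 0.57140833 1.85354645] 0.26528088868036626
```

View pics/s7b.png

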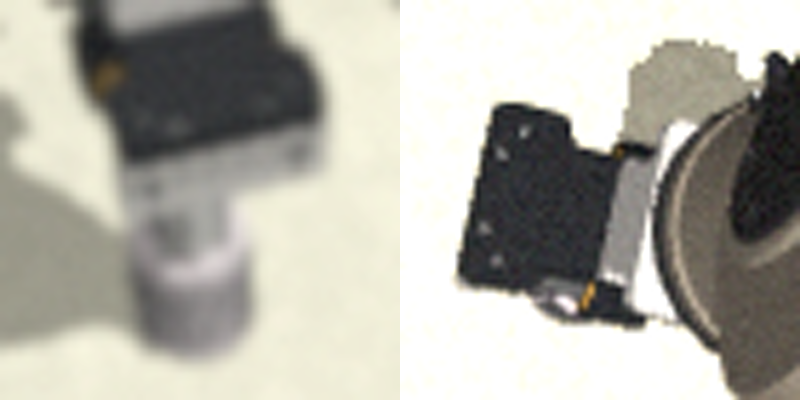

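Gripped at 0.263, which is 24.8 mm and matches the stub. The fingertips sit about 25 mm higher than the stated tool frame implies, so here TCP z minus cartridge underside is about 37 mm. Next I'll lift and check.

servo_tool(motion="0 0 0.2 0 0 0;0 0 0.4 0 0 0;0 0 0.9 0 0 0;0 0 1.5 0 0 0;0 0 2 0 0 0;0 0 2 0 0 0;0 0 2 0 0 0;0 0 2 0 0 0;0 0 1.5 0 0 0;0 0 0.5 0 0 0")

```text
time_s: 9.35
ee_pos: [430.9, -299.1, 169.8]
orientation: [0.001, 0.993, -0.114, 0.002]
ft_force: [0.2, -0.1, -3.9]
gripper_width: 0.263
```

Run:
```python
from h import *
S=capture("scene");T=capture("top");np.save("S8.npy",S,allow_pickle=True)
s=arm.read_state();print(s["ee_pos"],s["ft_force"],s["gripper_width"],s["joint_pos"])
cv2.imwrite("pics/s8.png",np.hstack([cv2.resize(S["image"][40:150,160:300,::-1],(400,314)),cv2.resize(T["image"][120:260,300:478,::-1],(400,314))]))
```

```text
[ 430.38903287 -298.7838641   167.91051546] [-0.22003232 -0.14547441 -3.08469736] 0.2642713883917201 [ 0.51158473  0.20035835 -0.031511    1.96221127  0.00753671  0.97721841
 -1.32262106]
```

View pics/s8.png

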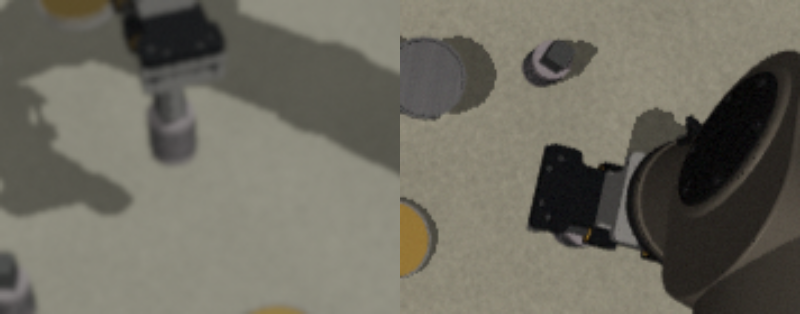

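servo_tool(motion="0.68 1.24 0 0 0 0.03;1.19 2.17 0 0 0 0.05;1.7 3.1 0 0 0 0.06;1.7 3.1 0 0 0 0.06;1.7 3.1 0 0 0 0.06;1.7 3.1 0 0 0 0.06;1.7 3.1 0 0 0 0.06;1.7 3.1 0 0 0 0.06;1.7 3.1 0 0 0 0.05;1.19 2.17 0 0 0 0.03")

```text
time_s: 10.28
ee_pos: [580.0, -21.7, 165.5]
orientation: [-0.001, 0.989, 0.148, -0.001]
ft_force: [-0.1, -0.2, -2.3]
gripper_width: 0.262
```

servo_tool(motion="1.5 2.8 0 0 0 0;1.2 2.2 0 0 0 0;0.9 1.6 0 0 0 0;0.5 1 0 0 0 0;0.25 0.4 -0.5 0 0 0;0 0 -1.2 0 0 0;0 0 -1.2 0 0 0;0 0 -0.8 0 0 0;0 0 -0.4 0 0 0;0 0 0 0 0 0")

```text
time_s: 11.12
ee_pos: [622.2, 53.1, 124.4]
orientation: [0.0, 0.989, 0.145, -0.001]
ft_force: [0.2, 0.5, -2.6]
gripper_width: 0.266
```

Run:
```python
from fit2 import *
S=capture("scene");T=capture("top");np.save("S9.npy",S,allow_pickle=True);np.save("T9.npy",T,allow_pickle=True)
s=arm.read_state();print(s["ee_pos"],s["ft_force"],s["gripper_width"],s["joint_pos"].round(2),s["time_s"])
im=cv2.resize(cv2.convertScaleAbs(S["image"][180:280,160:260,::-1],alpha=1.4),(400,400),interpolation=cv2.INTER_CUBIC)
e=s["ee_pos"];o=(160,180,4);z=e[2]-37
for q in(circ(e,22,z),circ(e,22,z+50)): draw(im,o,proj(S,q))
draw(im,o,proj(S,circ((623.5,54),42,72)),(0,0,255))
it=cv2.resize(cv2.convertScaleAbs(T["image"][90:190,180:280,::-1],alpha=1.4),(400,400),interpolation=cv2.INTER_CUBIC)
o=(180,90,4)
draw(it,o,proj(T,circ((623.5,54),42,72)),(0,0,255))
for q in(circ(e,22,z),circ(e,22,z+50)): draw(it,o,proj(T,q))
cv2.imwrite("pics/s9.png",np.hstack([im,it]))
```

```text
[623.10816693  53.74072881 125.9449959 ] [-0.41665911 -0.52598727 -3.47832936] 0.26395882364785145 [ 0.03  0.42 -0.29  1.76  0.14  0.98 -1.59] 11.2167
```

View pics/s9.png

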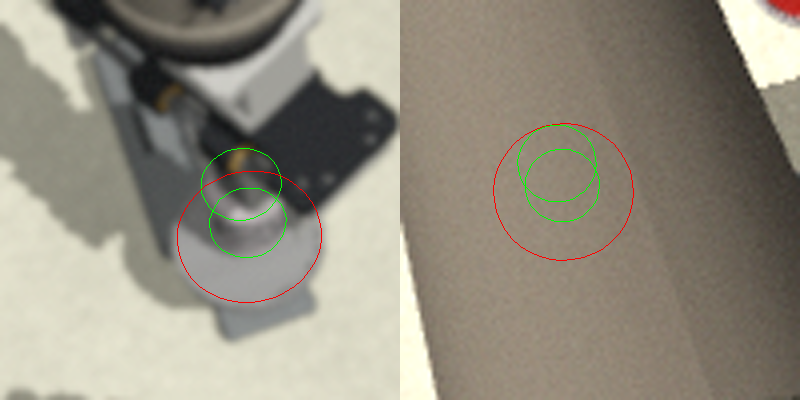

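servo_tool(motion="0 0 -0.5 0 0 0;0 0 -0.5 0 0 0;0 0 -0.2 0 0 0;0 0 -0.1 0 0 0;0 0 -0.1 0 0 0;0 0 -0.1 0 0 0;0 0 -0.1 0 0 0;0 0 -0.1 0 0 0;0 0 -0.1 0 0 0;0 0 -0.1 0 0 0")

```text
time_s: 12.05
ee_pos: [623.2, 54.3, 106.9]
orientation: [-0.0, 0.989, 0.145, 0.0]
ft_force: [-0.0, 0.1, -3.6]
gripper_width: 0.259
```

servo_tool(motion="0 0 -0.1 0 0 0;0 0 -0.1 0 0 0;0 0 -0.1 0 0 0;0 0 -0.1 0 0 0;0 0 -0.1 0 0 0;0 0 -0.1 0 0 0;0 0 -0.05 0 0 0;0 0 -0.05 0 0 0;0 0 0 0 0 0;0 0 0 0 0 0")

```text
time_s: 12.88
ee_pos: [623.1, 54.2, 99.9]
orientation: [-0.0, 0.989, 0.145, -0.0]
ft_force: [0.5, -1.2, -3.9]
gripper_width: 0.262
```

servo_tool(motion="0 0 -0.05 0 0 0;0 0 -0.05 0 0 0;0 0 -0.05 0 0 0;0 0 -0.05 0 0 0;0 0 0 0 0 0;0 0 0 0 0 0;0 0 0 0 0 0;0 0 0 0 0 0;0 0 0 0 0 0;0 0 0 0 0 0")

```text
time_s: 13.72
ee_pos: [623.2, 54.2, 97.9]
orientation: [-0.0, 0.989, 0.145, 0.0]
ft_force: [0.1, -0.2, -1.6]
gripper_width: 0.263
```

Run:
```python
from fit2 import *
S=capture("scene");T=capture("top")
s=arm.read_state();print(s["ee_pos"],s["ft_force"],s["gripper_width"],s["time_s"])
im=cv2.resize(cv2.convertScaleAbs(S["image"][180:280,160:260,::-1],alpha=1.4),(400,400),interpolation=cv2.INTER_CUBIC)
im0=im.copy()
e=s["ee_pos"];o=(160,180,4);z=e[2]-37
for q in(circ(e,22,z),circ(e,22,z+50)): draw(im,o,proj(S,q))
draw(im,o,proj(S,circ((623.5,54),42,72)),(0,0,255));draw(im,o,proj(S,circ((623.5,54),42,62)),(255,0,0))
cv2.imwrite("pics/s10.png",np.hstack([im0,im]))
```

```text
[623.18005532  54.23730477  97.90684931] [-0.62024285 -0.47991165 -0.15375659] 0.26348436308159334 13.8167
```

View pics/s10.png

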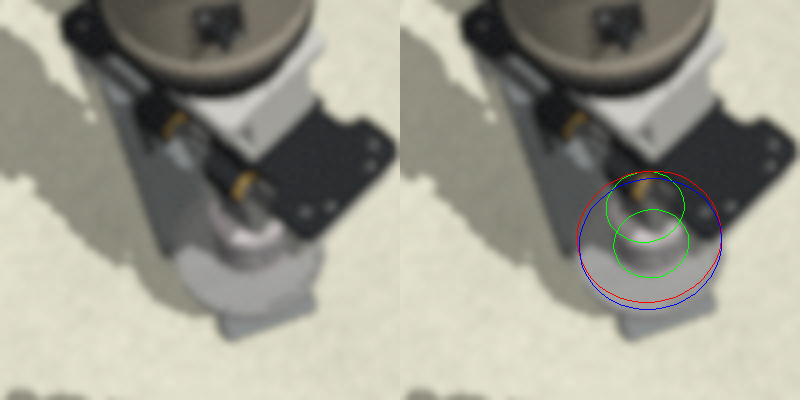

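The weight is on the pan and the pan is fully down (blue outline fits), so I'll release and rise.

servo_tool(motion="0 0 0 0 0 0;0 0 0 0 0 0;0 0 0 0 0 0;0 0 0 0 0 0;0 0 0.3 0 0 0;0 0 0.6 0 0 0;0 0 1 0 0 0;0 0 2 0 0 0;0 0 2 0 0 0;0 0 2 0 0 0", gripper=5)

```text
time_s: 14.65
ee_pos: [623.2, 54.3, 178.8]
orientation: [-0.0, 0.989, 0.145, 0.0]
ft_force: [-0.1, 0.0, 0.2]
gripper_width: 0.53
```

servo_tool(motion="0 -2 0 0 0 0.06;-0.08 -3.9 0 0 0 0.08;-0.08 -3.9 0 0 0 0.08;-0.08 -3.9 0 0 0 0.08;-0.08 -3.9 0 0 0 0.08;-0.08 -3.9 0 0 0 0.08;-0.08 -3.9 0 0 0 0.08;-0.08 -3.9 0 0 0 0.08;-0.08 -3.9 0 0 0 0.08;-0.08 -2.9 0 0 0 0.09")

```text
time_s: 15.48
ee_pos: [615.2, -310.8, 178.0]
orientation: [0.001, 0.857, 0.515, -0.0]
ft_force: [-0.0, 0.2, -0.2]
gripper_width: 0.533
```

Run:
```python
from fit2 import *
S=capture("scene")
s=arm.read_state();print(s["ee_pos"],s["orientation"],s["gripper_width"],s["time_s"],s["joint_pos"].round(2))
im=cv2.resize(cv2.convertScaleAbs(S["image"][90:270,120:260,::-1],alpha=1.4),(467,600),interpolation=cv2.INTER_CUBIC)
cv2.imwrite("pics/s11.png",im)
```

```text
[ 613.81073193 -316.93996413  177.59049576] [ 0.00146692  0.8560203   0.51693892 -0.00111441] 0.5323435611254478 15.5333 [ 0.6   0.48 -0.31  1.56  0.16  1.13 -0.23]
```

View pics/s11.png

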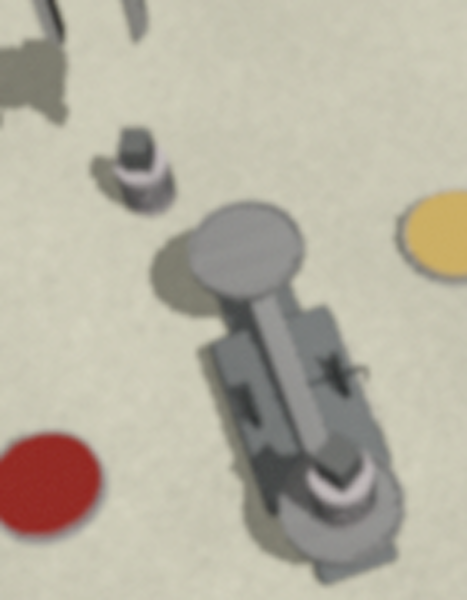

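servo_tool(motion="0 0 0 0 0 0;0 0 -1 0 0 0;0 0 -1.5 0 0 0;0 0 -1.5 0 0 0;0 0 -1.5 0 0 0;0 0 -1 0 0 0;0 0 -0.5 0 0 0;0 0 -0.3 0 0 0;0 0 0 0 0 0;0 0 0 0 0 0")

```text
time_s: 16.37
ee_pos: [616.4, -306.5, 104.5]
orientation: [0.0, 0.857, 0.515, 0.0]
ft_force: [0.5, 0.6, -0.4]
gripper_width: 0.533
```

servo_tool(motion="0 0 -1 0 0 0;0 0 -1 0 0 0;0 0 -1 0 0 0;0 0 -1 0 0 0;0 0 -0.9 0 0 0;0 0 -0.7 0 0 0;0 0 -0.5 0 0 0;0 0 -0.35 0 0 0;0 0 -0.2 0 0 0;0 0 0 0 0 0")

```text
time_s: 17.2
ee_pos: [615.9, -306.7, 37.1]
orientation: [-0.0, 0.857, 0.515, -0.0]
ft_force: [0.1, -0.3, 0.3]
gripper_width: 0.531
```

servo_tool(motion="0 0 0 0 0 0;0 0 0 0 0 0;0 0 0 0 0 0;0 0 0 0 0 0;0 0 0 0 0 0;0 0 0 0 0 0;0 0 0 0 0 0;0 0 0 0 0 0;0 0 0 0 0 0;0 0 0 0 0 0", gripper=1.5)

```text
time_s: 18.03
ee_pos: [616.0, -306.8, 37.6]
orientation: [0.0, 0.857, 0.515, 0.0]
ft_force: [-1.4, 1.0, 4.3]
gripper_width: 0.259
```

servo_tool(motion="0 0 0.2 0 0 0;0 0 0.5 0 0 0;0 0 1 0 0 0;0 0 1.5 0 0 0;0 0 2 0 0 0;0 0 2 0 0 0;0 0 1.8 0 0 0;0 0 1 0 0 0;0 0 0.5 0 0 0;0 0 0.3 0 0 0")

```text
time_s: 18.87
ee_pos: [616.1, -306.8, 146.4]
orientation: [0.0, 0.857, 0.515, 0.0]
ft_force: [-0.5, 0.5, -1.3]
gripper_width: 0.261
```

servo_tool(motion="-0.2 0.8 0 0 0 0;-0.4 1.8 0 0 0 0;-0.5 2.4 0 0 0 0;-0.5 2.4 0 0 0 0;-0.5 2.4 0 0 0 0;-0.5 2.2 0 0 0 0;-0.4 1.5 0 0 0 0;-0.2 0.75 0 0 0 0;0 0.25 0 0 0 0;0 0 0 0 0 0")

```text
time_s: 19.7
ee_pos: [584.0, -161.9, 145.2]
orientation: [-0.0, 0.857, 0.515, -0.0]
ft_force: [0.0, 0.3, -1.7]
gripper_width: 0.262
```

Run:
```python
from fit2 import *
S=capture("scene")
s=arm.read_state();print(s["ee_pos"],s["ft_force"],s["gripper_width"],s["time_s"],s["joint_pos"].round(2))
im=cv2.resize(cv2.convertScaleAbs(S["image"][120:260,140:280,::-1],alpha=1.4),(560,560),interpolation=cv2.INTER_CUBIC)
e=s["ee_pos"];o=(140,120,4);z=e[2]-37
for q in(circ(e,22,z),circ(e,22,z+50)): draw(im,o,proj(S,q))
draw(im,o,proj(S,circ((584,-162),42,82)),(0,0,255))
draw(im,o,proj(S,circ((623.5,54),42,62)),(0,0,255))
cv2.imwrite("pics/s12.png",im)
```

```text
[ 584.01620434 -162.66417277  145.19765649] [ 0.20156383 -0.5342614  -1.64231095] 0.25948900298798355 19.75 [ 0.45  0.38 -0.37  1.79  0.16  1.   -0.46]
```

View pics/s12.png

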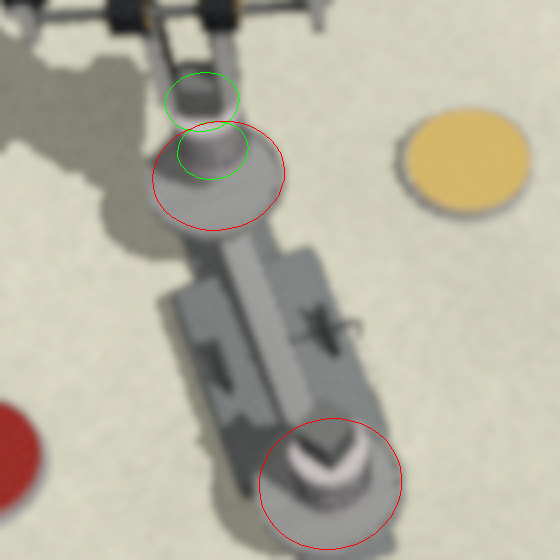

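servo_tool(motion="0 0 -0.5 0 0 0;0 0 -0.6 0 0 0;0 0 -0.5 0 0 0;0 0 -0.3 0 0 0;0 0 -0.2 0 0 0;0 0 -0.1 0 0 0;0 0 -0.1 0 0 0;0 0 -0.1 0 0 0;0 0 -0.1 0 0 0;0 0 0 0 0 0")

```text
time_s: 20.58
ee_pos: [583.9, -161.8, 120.3]
orientation: [-0.0, 0.857, 0.515, 0.0]
ft_force: [0.0, -0.8, -1.9]
gripper_width: 0.26
```

servo_tool(motion="0 0 -0.05 0 0 0;0 0 -0.05 0 0 0;0 0 -0.05 0 0 0;0 0 -0.05 0 0 0;0 0 -0.05 0 0 0;0 0 0 0 0 0;0 0 0 0 0 0;0 0 0 0 0 0;0 0 0 0 0 0;0 0 0 0 0 0")

```text
time_s: 21.42
ee_pos: [584.0, -161.8, 118.0]
orientation: [0.0, 0.857, 0.515, 0.0]
ft_force: [-0.2, 0.4, 0.0]
gripper_width: 0.26
```

servo_tool(motion="0 0 0 0 0 0;0 0 0 0 0 0;0 0 0 0 0 0;0 0 0 0 0 0;0 0 0.3 0 0 0;0 0 0.6 0 0 0;0 0 1 0 0 0;0 0 2 0 0 0;0 0 2 0 0 0;-1 0 2 0 0 0", gripper=5)

```text
time_s: 22.25
ee_pos: [575.0, -161.4, 198.6]
orientation: [0.0, 0.857, 0.515, 0.001]
ft_force: [-0.4, -0.7, 0.6]
gripper_width: 0.53
```

servo_tool(motion="-2 2 0 0 0 -0.08;-2 2 0 0 0 -0.08;-2 2 0 0 0 -0.08;-1 2 0 0 0 -0.08;0 2 0 0 0 -0.08;0 2 0 0 0 -0.08;0 1 0 0 0 -0.08;0 0 0 0 0 -0.08;0 0 0 0 0 -0.08;0 0 0 0 0 -0.07")

```text
time_s: 23.08
ee_pos: [504.2, -31.4, 198.0]
orientation: [0.0, 0.99, 0.144, 0.001]
ft_force: [0.7, 0.6, -0.4]
gripper_width: 0.535
```

Run:
```python
from fit2 import *
S=capture("scene");np.save("S13.npy",S,allow_pickle=True)
s=arm.read_state();print(s["ee_pos"],s["ft_force"],s["gripper_width"],s["time_s"],s["joint_pos"].round(2))
for t in("pan_left_top","pan_right_top","cartridge_a"):
    for d in spotter.mark_of(t,S)[:3]: print(t,np.round(d["location"],1),round(d["confidence"],2))
im=cv2.resize(cv2.convertScaleAbs(S["image"][120:260,140:280,::-1],alpha=1.4),(560,560),interpolation=cv2.INTER_CUBIC)
o=(140,120,4)
draw(im,o,proj(S,circ((584,-162),42,82)),(0,0,255))
draw(im,o,proj(S,circ((623.5,54),42,62)),(0,0,255))
draw(im,o,proj(S,circ((584,-162),42,62)),(255,0,0))
draw(im,o,proj(S,circ((623.5,54),42,82)),(255,0,0))
cv2.imwrite("pics/s13.png",im)
```

```text
[504.21027823 -31.55322784 197.95446461] [-0.1083004  -0.11897586 -0.40959277] 0.5316335310643271 23.1333 [ 0.27  0.16 -0.37  1.95  0.07  1.04 -1.42]
pan_left_top [626.5  53.5  60.2] 0.62
pan_right_top [ 587.3 -162.9   80.9] 0.66
pan_right_top [626.5  52.8  59.3] 0.39
cartridge_a [624.   53.6  62. ] 0.85
cartridge_a [ 579.6 -163.2   78.6] 0.56
```

View pics/s13.png

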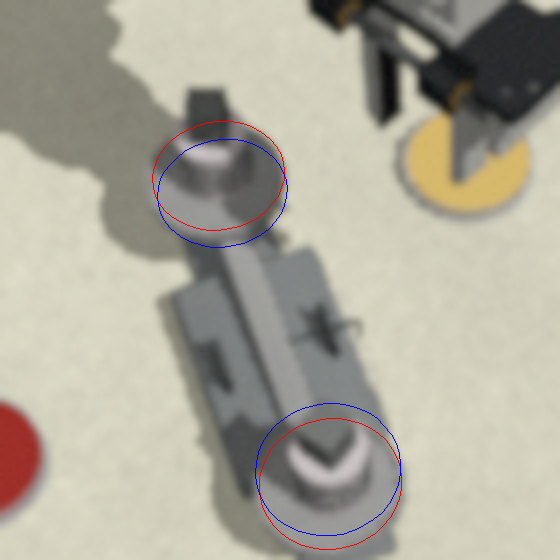

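Left pan is down with A on it (red outline fits, spotter z about 60) and the right pan is up at about 81. So A is the heavier one; the wrist readings agree, about 3.3 N against 1.7 N. Back to A.

servo_tool(motion="0.7 0.5 0 0 0 0;1.5 1.1 0 0 0 0;2 1.5 0 0 0 0;2 1.5 0 0 0 0;2 1.4 0 0 0 0;1.7 1.2 0 0 0 0;1.2 0.8 0 0 0 0;0.6 0.4 0 0 0 0;0.2 0.17 0 0 0 0;0 0 0 0 0 0")

```text
time_s: 24.12
ee_pos: [622.9, 54.2, 196.6]
orientation: [-0.0, 0.989, 0.146, -0.0]
ft_force: [-0.3, -0.6, 0.2]
gripper_width: 0.532
```

servo_tool(motion="0 0 -0.8 0 0 0;0 0 -1.5 0 0 0;0 0 -1.5 0 0 0;0 0 -1.5 0 0 0;0 0 -1.5 0 0 0;0 0 -1.2 0 0 0;0 0 -0.8 0 0 0;0 0 -0.5 0 0 0;0 0 -0.3 0 0 0;0 0 0 0 0 0")

```text
time_s: 24.95
ee_pos: [622.8, 53.8, 100.7]
orientation: [-0.0, 0.989, 0.145, -0.0]
ft_force: [-0.3, 0.9, -0.0]
gripper_width: 0.531
```

servo_tool(motion="0 0 -0.1 0 0 0;0 0 0 0 0 0;0 0 0 0 0 0;0 0 0 0 0 0;0 0 0 0 0 0;0 0 0 0 0 0;0 0 0 0 0 0;0 0 0 0 0 0;0 0 0 0 0 0;0 0 0 0 0 0", gripper=1.5)

```text
time_s: 25.78
ee_pos: [623.0, 54.0, 99.9]
orientation: [-0.0, 0.989, 0.145, 0.0]
ft_force: [0.2, 0.2, 1.1]
gripper_width: 0.259
```

servo_tool(motion="0 0 0.06 0 0 0;0 0 0.1 0 0 0;0 0 0.12 0 0 0;0 0 0.12 0 0 0;0 0 0.12 0 0 0;0 0 0.12 0 0 0;0 0 0.12 0 0 0;0 0 0.12 0 0 0;0 0 0.12 0 0 0;0 0 0.12 0 0 0")

```text
time_s: 26.62
ee_pos: [622.9, 53.9, 111.2]
orientation: [-0.0, 0.989, 0.145, -0.0]
ft_force: [0.9, -0.7, -1.5]
gripper_width: 0.259
```

servo_tool(motion="0 0 0.12 0 0 0;0 0 0.12 0 0 0;0 0 0.12 0 0 0;0 0 0.12 0 0 0;0 0 0.12 0 0 0;0 0 0.12 0 0 0;0 0 0.12 0 0 0;0 0 0.12 0 0 0;0 0 0.15 0 0 0;0 0 0.2 0 0 0")

```text
time_s: 27.45
ee_pos: [622.6, 53.9, 124.0]
orientation: [-0.0, 0.989, 0.145, -0.0]
ft_force: [-0.4, -0.8, -3.0]
gripper_width: 0.263
```

Run:
```python
from h import *
from scipy.optimize import minimize
out=[]
for n in"ST":
    p=np.load(n+".npy",allow_pickle=True).item()
    g=cv2.cvtColor(p["image"],cv2.COLOR_RGB2GRAY).astype(np.float32)
    G=np.hypot(cv2.Sobel(g,-1,1,0),cv2.Sobel(g,-1,0,1));G=cv2.GaussianBlur(G,(0,0),.8)
    sm=lambda uv:cv2.remap(np.minimum(G,120),uv[:,0].astype(np.float32).reshape(-1,1),uv[:,1].astype(np.float32).reshape(-1,1),cv2.INTER_LINEAR).mean()
    def edge(c,yaw):
        Q=sq(c,110,70,yaw);t=np.linspace(.05,.95,30)[:,None]
        return np.vstack([Q[i]+(Q[(i+1)%4]-Q[i])*t for i in range(4)])
    best=min((minimize(lambda v:-sm(proj(p,edge(v[:2],v[2]/30))),[x,y,w*30],method="Nelder-Mead") for x in(487,491,495) for y in(326,330,334) for w in np.radians([5,10,15,70,80,85])),key=lambda r:r.fun)
    v=best.x;print(n,"square",v[:2].round(1),np.degrees(v[2]/30).round(1)%90,best.fun)
    for r in(24,25,26):
        b=min((minimize(lambda v:-sm(proj(p,circ(v,r,70,60))),[x,y],method="Nelder-Mead") for x in(487,491,495) for y in(326,330,334)),key=lambda r:r.fun)
        print(n,r,b.x.round(1),b.fun)
    im,o=crop(p,[491,330,70],35,10)
    draw(im,o,proj(p,sq(v[:2],110,70,v[2]/30)));draw(im,o,proj(p,circ(v[:2],24,70)));draw(im,o,proj(p,circ(b.x,26,70)),(0,0,255))
    out.append(cv2.resize(im,(400,400)))
cv2.imwrite("pics/w1.png",np.hstack(out))
```

```text
S square [531.5 305.3] 13.700000000000003 -70.47804260253906
S 24 [493.3 336.6] -115.7904281616211
S 25 [493.6 336.4] -112.12586212158203
S 26 [493.5 335.7] -100.7167739868164
T square [494.  333.3] 14.400000000000006 -90.31742858886719
T 24 [492.6 332.4] -120.0
T 25 [492.5 332.1] -120.0
T 26 [492.7 332. ] -119.59284210205078
```

View pics/w1.png

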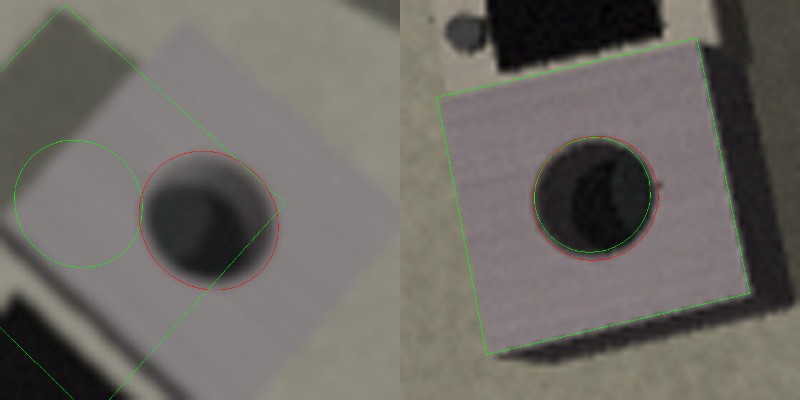

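Run:
```python
from h import *
from scipy.optimize import minimize
p=np.load("S.npy",allow_pickle=True).item()
g=cv2.cvtColor(p["image"],cv2.COLOR_RGB2GRAY).astype(np.float32)
G=np.hypot(cv2.Sobel(g,-1,1,0),cv2.Sobel(g,-1,0,1));G=cv2.GaussianBlur(G,(0,0),.8)
sm=lambda uv:cv2.remap(np.minimum(G,60),uv[:,0].astype(np.float32).reshape(-1,1),uv[:,1].astype(np.float32).reshape(-1,1),cv2.INTER_LINEAR).mean()
def edge(c,yaw):
    Q=sq(c,110,70,yaw);t=np.linspace(.05,.95,30)[:,None]
    return np.vstack([Q[i]+(Q[(i+1)%4]-Q[i])*t for i in range(4)])
best=max(((sm(proj(p,edge((x,y),w))),x,y,np.degrees(w)) for x in np.arange(484,503,.5) for y in np.arange(322,345,.5) for w in np.radians([12,13,14,15,16])))
print(best)
im,o=crop(p,[491,330,70],40,10);v=best[1:]
draw(im,o,proj(p,sq(v[:2],110,70,np.radians(v[2]))));draw(im,o,proj(p,circ(v[:2],24,70)))
cv2.imwrite("pics/w2.png",cv2.resize(im,(500,500)))
```

```text
(np.float32(36.575977), np.float64(495.0), np.float64(334.5), np.float64(14.0))
```

View pics/w2.png

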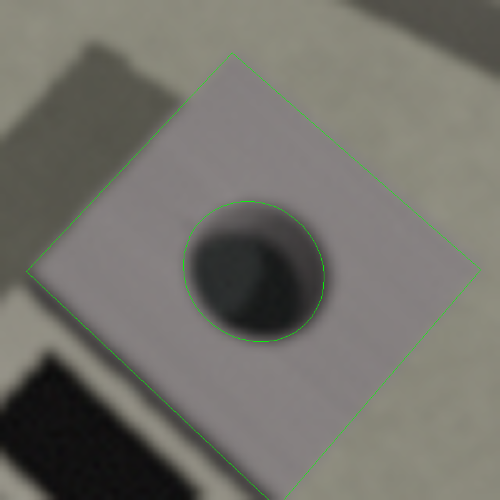

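servo_tool(motion="0 0 0.5 0 0 0;0 0 1 0 0 0;0 0 1.5 0 0 0.02;-0.4 0.9 0.8 0 0 0.04;-0.9 1.9 0.2 0 0 0.05;-1.4 3 0 0 0 0.06;-1.5 3.2 0 0 0 0.06;-1.5 3.2 0 0 0 0.06;-1.5 3.2 0 0 0 0.06;-1.5 3.2 0 0 0 0.06")

```text
time_s: 28.28
ee_pos: [533.8, 242.6, 164.5]
orientation: [-0.0, 0.938, 0.347, 0.0]
ft_force: [0.9, 0.7, -3.4]
gripper_width: 0.257
```

servo_tool(motion="-1.4 3.1 0 0 0 0.06;-1.2 2.6 0 0 0 0.05;-0.8 1.8 0 0 0 0;-0.5 1.1 0 0 0 0;-0.21 0.51 0 0 0 0;-0.1 0.2 0 0 0 0;0 0 -0.4 0 0 0;0 0 -0.6 0 0 0;0 0 -0.4 0 0 0;0 0 0 0 0 0")

```text
time_s: 29.12
ee_pos: [493.9, 331.6, 148.8]
orientation: [0.0, 0.919, 0.394, -0.001]
ft_force: [-0.2, 0.7, -3.5]
gripper_width: 0.261
```

```bash
cat > w3.py <<'E'
from h import *
import sys
S=capture("scene");T=capture("top");np.save("Sw.npy",S,allow_pickle=True);np.save("Tw.npy",T,allow_pickle=True)
s=arm.read_state();print(s["ee_pos"],s["ft_force"],s["gripper_width"],s["time_s"],s["joint_pos"].round(2))
e=s["ee_pos"];z=e[2]-38.9;out=[]
for p in(S,T):
    im,o=crop(p,[494,333,90],40,10)
    i0=im.copy()
    for q in(circ(e,22,z),circ(e,22,z+50)): draw(im,o,proj(p,q))
    draw(im,o,proj(p,circ((494,333.5),24,70)),(0,0,255))
    out+=[cv2.resize(i0,(300,300)),cv2.resize(im,(300,300))]
cv2.imwrite(sys.argv[1],np.vstack([np.hstack(out[:2]),np.hstack(out[2:])]))
E
python3 w3.py pics/w3.png
```

```text
[494.02847709 332.37775591 149.79018434] [ 0.60616587  0.72828888 -3.49070214] 0.2595352927668584 29.2167 [-0.23  0.39 -0.59  1.8   0.25  1.03 -1.68]
```

View pics/w3.png

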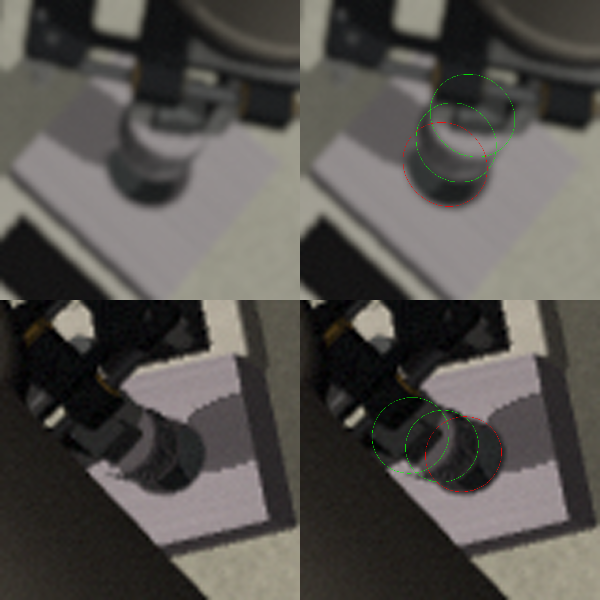

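```bash
cat > w4.py <<'E'
from h import *
import sys
S=np.load("Sw.npy",allow_pickle=True).item();T=np.load("Tw.npy",allow_pickle=True).item()
ex,ey,z=map(float,sys.argv[2:5]);e=(ex,ey);out=[]
for p in(S,T):
    im,o=crop(p,[494,333,90],22,14)
    im=cv2.convertScaleAbs(im,alpha=2.2,beta=0);i0=im.copy()
    draw(im,o,proj(p,circ(e,22,z+50)));draw(im,o,proj(p,circ(e,22,z+3)),(255,255,0));draw(im,o,proj(p,circ(e,19,z)),(255,0,0))
    draw(im,o,proj(p,circ((494,333.5),24,70)),(0,0,255))
    out+=[np.hstack([cv2.resize(i0,(400,400)),cv2.resize(im,(400,400))])]
cv2.imwrite(sys.argv[1],cv2.resize(np.vstack(out),(600,600)))
E
python3 w4.py pics/w4.png 494 332.4 110.9
```

```text
(no output)
```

View pics/w4.png

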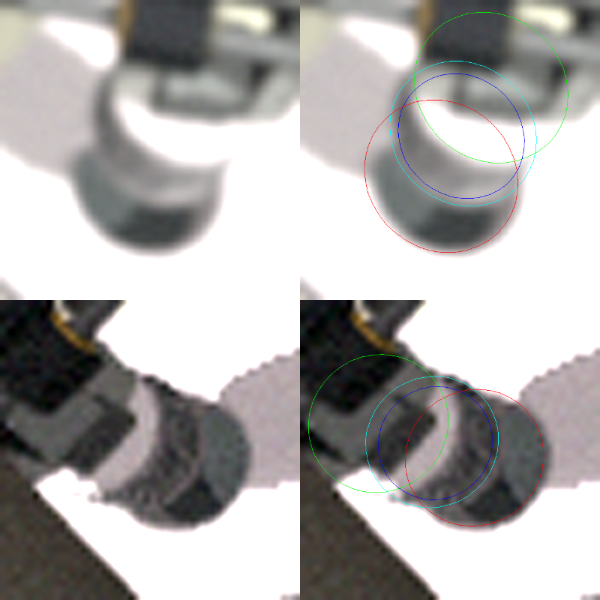

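servo_tool(motion="0.05 0.1 -0.3 0 0 0;0 0.05 -0.7 0 0 0;0 0 -0.8 0 0 0;0 0 -0.7 0 0 0;0 0 -0.5 0 0 0;0 0 -0.3 0 0 0;0 0 -0.2 0 0 0;0 0 -0.2 0 0 0;0 0 -0.1 0 0 0;0 0 0 0 0 0")

```text
time_s: 30.05
ee_pos: [494.4, 334.6, 112.1]
orientation: [-0.0, 0.919, 0.395, 0.0]
ft_force: [0.2, -0.9, -3.3]
gripper_width: 0.262
```

```bash
python3 w3.py pics/w5.png
python3 - <<'E'
import subprocess,sys
from rig import arm
e=arm.read_state()["ee_pos"];print(e)
subprocess.run(["python3","w4.py","pics/w6.png",str(e[0]),str(e[1]),str(e[2]-38.9)])
E
```

```text
[494.42792333 334.62843943 112.38301005] [ 0.09064713  0.58040223 -2.71492685] 0.26405756100896877 30.15 [-0.25  0.44 -0.58  1.83  0.29  0.96 -1.71]
[494.42792333 334.62843943 112.38301005]
```

View pics/w6.png

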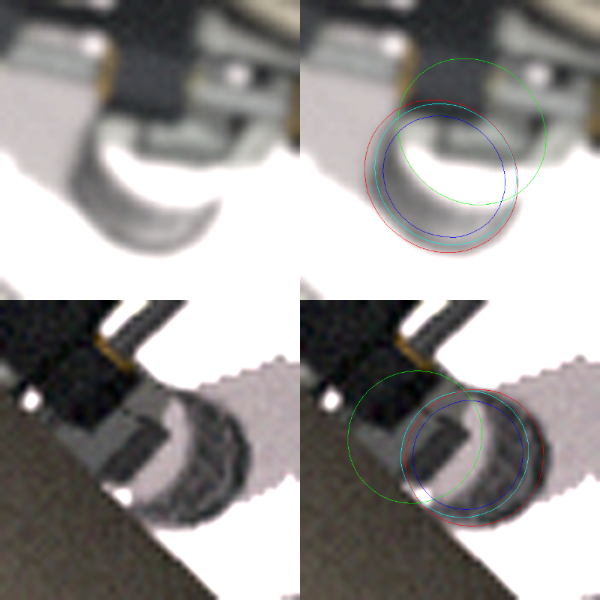

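servo_tool(motion="0 -0.05 -0.1 0 0 0;0 0 -0.1 0 0 0;0 0 -0.1 0 0 0;0 0 -0.1 0 0 0;0 0 -0.1 0 0 0;0 0 -0.1 0 0 0;0 0 -0.1 0 0 0;0 0 0 0 0 0;0 0 0 0 0 0;0 0 0 0 0 0")

```text
time_s: 30.98
ee_pos: [494.3, 334.1, 105.2]
orientation: [-0.0, 0.919, 0.395, 0.0]
ft_force: [0.5, -0.0, -3.2]
gripper_width: 0.262
```

servo_tool(motion="0 0 -0.1 0 0 0;0 0 -0.1 0 0 0;0 0 -0.1 0 0 0;0 0 -0.1 0 0 0;0 0 -0.1 0 0 0;0 0 -0.1 0 0 0;0 0 -0.1 0 0 0;0 0 -0.1 0 0 0;0 0 0 0 0 0;0 0 0 0 0 0")

```text
time_s: 31.82
ee_pos: [494.3, 334.0, 97.1]
orientation: [-0.0, 0.919, 0.395, -0.0]
ft_force: [0.1, 0.4, -3.2]
gripper_width: 0.259
```

servo_tool(motion="0 0 -0.1 0 0 0;0 0 -0.1 0 0 0;0 0 -0.1 0 0 0;0 0 -0.1 0 0 0;0 0 -0.1 0 0 0;0 0 -0.05 0 0 0;0 0 0 0 0 0;0 0 0 0 0 0;0 0 0 0 0 0;0 0 0 0 0 0")

```text
time_s: 32.65
ee_pos: [494.4, 334.1, 91.7]
orientation: [-0.0, 0.919, 0.395, 0.0]
ft_force: [-0.4, 0.5, -3.4]
gripper_width: 0.262
```

servo_tool(motion="0 0 -0.05 0 0 0;0 0 -0.05 0 0 0;0 0 -0.05 0 0 0;0 0 -0.05 0 0 0;0 0 -0.05 0 0 0;0 0 -0.05 0 0 0;0 0 -0.05 0 0 0;0 0 0 0 0 0;0 0 0 0 0 0;0 0 0 0 0 0")

```text
time_s: 33.48
ee_pos: [494.3, 334.0, 88.2]
orientation: [-0.0, 0.919, 0.395, 0.0]
ft_force: [0.2, -1.2, -3.4]
gripper_width: 0.261
```

servo_tool(motion="0 0 -0.05 0 0 0;0 0 -0.05 0 0 0;0 0 -0.05 0 0 0;0 0 -0.05 0 0 0;0 0 -0.05 0 0 0;0 0 -0.05 0 0 0;0 0 -0.05 0 0 0;0 0 -0.05 0 0 0;0 0 0 0 0 0;0 0 0 0 0 0")

```text
time_s: 34.32
ee_pos: [494.3, 334.1, 84.1]
orientation: [-0.0, 0.919, 0.395, 0.0]
ft_force: [-0.4, 0.5, -3.1]
gripper_width: 0.264
```

servo_tool(motion="0 0 -0.05 0 0 0;0 0 -0.05 0 0 0;0 0 -0.05 0 0 0;0 0 -0.05 0 0 0;0 0 -0.05 0 0 0;0 0 -0.05 0 0 0;0 0 -0.05 0 0 0;0 0 -0.05 0 0 0;0 0 0 0 0 0;0 0 0 0 0 0")

```text
time_s: 35.15
ee_pos: [494.3, 334.1, 80.2]
orientation: [-0.0, 0.919, 0.395, 0.0]
ft_force: [0.5, 0.3, -2.2]
gripper_width: 0.261
```

servo_tool(motion="0 0 -0.05 0 0 0;0 0 -0.05 0 0 0;0 0 -0.05 0 0 0;0 0 -0.05 0 0 0;0 0 0 0 0 0;0 0 0 0 0 0;0 0 0 0 0 0;0 0 0 0 0 0;0 0 0 0 0 0;0 0 0 0 0 0")

```text
time_s: 35.98
ee_pos: [494.4, 334.1, 78.2]
orientation: [-0.0, 0.919, 0.395, 0.0]
ft_force: [0.3, -0.7, -1.4]
gripper_width: 0.259
```

servo_tool(motion="0 0 -0.05 0 0 0;0 0 -0.05 0 0 0;0 0 0 0 0 0;0 0 0 0 0 0;0 0 0 0 0 0;0 0 0 0 0 0;0 0 0 0 0 0;0 0 0 0 0 0;0 0 0 0 0 0;0 0 0 0 0 0")

```text
time_s: 36.82
ee_pos: [494.4, 334.1, 77.2]
orientation: [-0.0, 0.919, 0.395, 0.0]
ft_force: [0.1, -0.7, 3.3]
gripper_width: 0.26
```

servo_tool(motion="0 0 -0.05 0 0 0;0 0 -0.06 0 0 0;0 0 0 0 0 0;0 0 0 0 0 0;0 0 0 0 0 0;0 0 0 0 0 0;0 0 0 0 0 0;0 0 0 0 0 0;0 0 0 0 0 0;0 0 0 0 0 0")

```text
time_s: 37.65
ee_pos: [494.5, 334.2, 76.3]
orientation: [-0.0, 0.919, 0.395, 0.0]
ft_force: [-0.6, -0.5, 7.2]
gripper_width: 0.264
```

servo_tool(motion="0 0 -0.03 0 0 0;0 0 0 0 0 0;0 0 0 0 0 0;0 0 0 0 0 0;0 0 0 0 0 0;0 0 0 0 0 0;0 0 0 0 0 0;0 0 0 0 0 0;0 0 0 0 0 0;0 0 0 0 0 0")

```text
time_s: 38.48
ee_pos: [494.5, 334.2, 76.1]
orientation: [-0.0, 0.919, 0.395, 0.0]
ft_force: [-0.4, -0.5, 8.9]
gripper_width: 0.262
```

servo_tool(motion="0 0 0 0 0 0;0 0 0 0 0 0;0 0 0 0 0 0;0 0 0 0 0 0;0 0 0 0 0 0;0 0 0 0 0 0;0 0 0 0 0 0;0 0 0 0 0 0;0 0 0 0 0 0;0 0 0 0 0 0")

```text
time_s: 39.32
ee_pos: [494.6, 334.2, 76.1]
orientation: [-0.0, 0.919, 0.395, 0.0]
ft_force: [0.1, -1.1, 7.6]
gripper_width: 0.26
```

servo_tool(motion="0 0 0.05 0 0 0;0 0 0.05 0 0 0;0 0 0.05 0 0 0;0 0 0 0 0 0;0 0 0 0 0 0;0 0 0 0 0 0;0 0 0 0 0 0;0 0 0 0 0 0;0 0 0 0 0 0;0 0 0 0 0 0")

```text
time_s: 40.15
ee_pos: [494.3, 334.1, 77.3]
orientation: [-0.0, 0.919, 0.395, 0.0]
ft_force: [-0.3, 0.8, 2.5]
gripper_width: 0.259
```

servo_tool(motion="0 0 0 0 0 0;0 0 0 0 0 0;0 0 0 0 0 0;0 0 0 0 0 0;0 0 0 0 0 0;0 0 0.2 0 0 0;0 0 0.4 0 0 0;0 0 1 0 0 0;0 0 1.5 0 0 0;0 0 2 0 0 0", gripper=5)

```text
time_s: 40.98
ee_pos: [493.8, 333.7, 128.7]
orientation: [0.0, 0.919, 0.395, -0.001]
ft_force: [0.3, 0.3, 0.4]
gripper_width: 0.527
```

servo_tool(motion="0 0 2 0 0 0;0 0 2 0 0 0;0 0 2 0 0 0;-1 -2 1 0 0 0;-1 -3 0 0 0 0;-1 -3 0 0 0 0;-1 -3 0 0 0 0;0 -3 0 0 0 0;0 -2 0 0 0 0;0 0 0 0 0 0")

```text
time_s: 41.82
ee_pos: [454.6, 169.9, 199.2]
orientation: [0.001, 0.92, 0.393, 0.0]
ft_force: [0.3, 0.5, 0.1]
gripper_width: 0.533
```

Run:
```python
from h import *
S=capture("scene");T=capture("top")
s=arm.read_state();print(s["ee_pos"],s["ft_force"],s["gripper_width"],s["time_s"])
for d in spotter.mark_of("cartridge_a",S)[:3]: print(np.round(d["location"],1),round(d["confidence"],2))
cv2.imwrite("pics/f1.png",np.hstack([cv2.resize(S["image"][120:384,100:400,::-1],(400,352)),cv2.resize(T["image"][40:240,60:360,::-1],(400,267)) if 0 else cv2.resize(T["image"][:264,60:360,::-1],(400,352))]))
cv2.imwrite("pics/f2.png",np.hstack([cv2.resize(crop(p,[494,333,80],25,10)[0],(400,400)) for p in(S,T)]))
```

```text
[454.62587445 173.76366101 199.26159336] [-0.1753489   0.12360059  1.08826334] 0.5311290366811607 41.9167
[493.9 332.3  41.6] 0.83
[ 581.7 -159.8   62.7] 0.75
[ 415.  -134.1   -1.3] 0.17
```

View pics/f1.png

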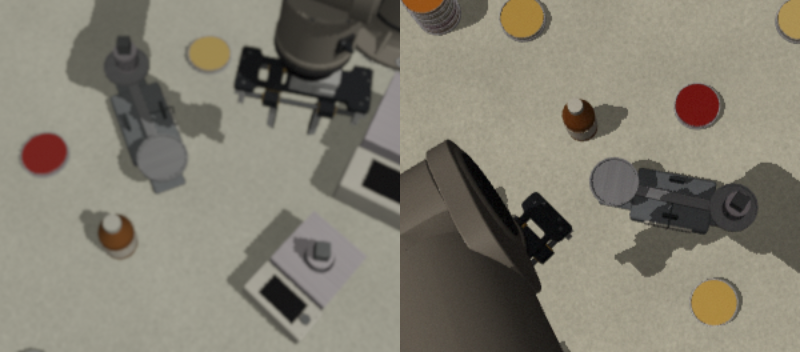

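View pics/f2.png

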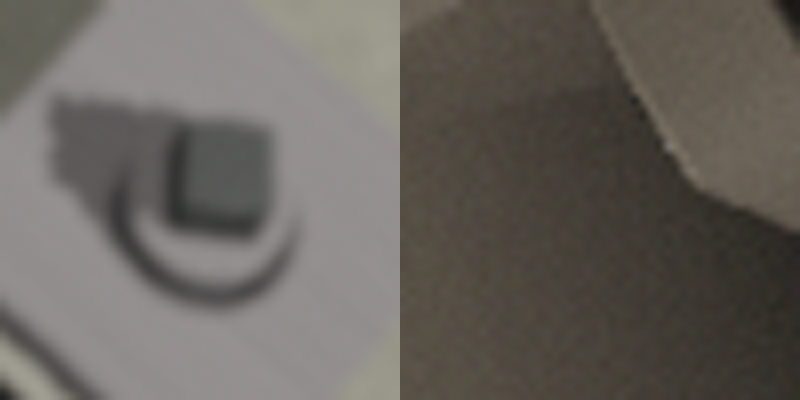

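A stands upright in the small block's well (scene crop (215,190)). B stands on the right pan, which is now down (left picture (124,55)). The dishes and bottle are where they were and the arm is clear, so I'm handing in.

servo_tool(motion="0 0 0 0 0 0;0 0 0 0 0 0;0 0 0 0 0 0;0 0 0 0 0 0;0 0 0 0 0 0;0 0 0 0 0 0;0 0 0 0 0 0;0 0 0 0 0 0;0 0 0 0 0 0;0 0 0 0 0 0")

```text
time_s: 42.8
ee_pos: [454.3, 174.0, 198.3]
orientation: [-0.0, 0.919, 0.395, 0.0]
ft_force: [-1.7, -0.5, -0.5]
gripper_width: 0.532
```

```bash
python3 -c "
from rig import arm
print(arm.finish_job())"
```

```text
the job is handed in; nothing more can be done
None
```

I handed the job in at about 43 s. The heavier cartridge is in the small block's well, and the lighter one is standing on the right pan.

- **Weighing:** I set the cartridge that started at (430, -297) on the left pan and the one from (616, -306) on the right. With both released, the left pan settled down at about 60 mm and the right stayed up at about 81 mm. The wrist force agreed: about 3.3 N against 1.7 N.
- **Drying well:** I lifted the heavier one slowly so the balance would not drop, then lowered it into the well. It met the plate about 32 mm below the rim. I held a wrist push of about 7–9 N, which is 10–12 N on the plate with the cartridge's weight. The hold lasted about 1.7 s, and no reading went above 9 N. I then eased off and let go.
- **Last checks:** In the scene picture the heavier one stands upright and centred in the well at (494, 332). The lighter one stands at (582, -160) on its pan, which is now down. The dishes and the bottle look undisturbed, and the arm is clear. The top camera's view of the well was blocked by the arm, so that part rests on the scene camera alone.
- **What disagreed:**
  - The fingertips sat about 25 mm higher than the stated tool frame. My first closing therefore met nothing above the stub, and I corrected the height from the pictures.
  - The spotter's well position was about 4 mm off my own fit. I used my fit, and the cartridge went in without touching the rim.

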